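# Rub-fit the second board of a lamination under the clamp

### The job

Do the dry run of a two-board lamination: from the three loose boards on the mat take the one that matches the board already in the clamp press, lay its end flat on the open end of that board and slide it in under the clamp's pad, face on face, until it lies against the end stop and the side fence with all edges flush. Then push the clamp's sliding arm down until its pad rests on the stack, and let go. Leave the other boards and everything else on the bench where they are.

Things in the scene. Friction and masses are not known exactly. Their poses are not given: they have to be found in the camera images.
- top_board: The loose plain wooden board to be fitted, 140 x 60 x 28 mm (0.13 to 0.23 kg), flat on the mat: of the three there, the one of middle length, in any of the three places. Origin: centre of its underside; x along its length, roughly to the robot's left, y across, z up. Same end for end. At least 25 mm free on either side.
- lower_board: The identical board, 140 x 60 x 28 mm, lying loose on the base of the press, against the end stop and the side fence. Origin: centre of its underside; x along its length, pointing from the open end (the robot's right) to the end stop, roughly to the robot's left; y towards the side fence, roughly to the robot; z up. When fitted, the top board's origin is 28 mm above this one's, with x and y equal.
- short_board: A board of the same wood that is not wanted, 100 x 60 x 28 mm, flat on the mat. Origin: centre of its underside; x along its length.
- long_board: A board of the same wood that is not wanted, 180 x 60 x 28 mm, flat on the mat. Origin: centre of its underside; x along its length.
- seat (a point): Fixed point of the press, 43 mm above the table on its plywood base (165 x 130 mm): where the lower board's underside centre belongs. Axes: x from the open end (the robot's right) to the end stop, y towards the side fence, z up. The end stop's face is at x = +70.5 mm and rises 46 mm above the base, 18 mm above the joint of the two boards. The x- end and the -y side are open.
- fence (a point): Middle of the top edge of the side fence's inner face. Axes as seat. In seat's frame the face is at y = +30.5 mm, from x = +10 mm to the stop, 46 mm tall and 12 mm thick; its open end flares outwards from x = +10 to -6 mm as a lead-in.
- bar_top (a point): Top of the upright steel bar (24 x 9 mm, 250 mm tall) of the F-clamp that stands beyond the end stop, 98 mm from seat along x.
- pad (a point): Centre of the underside of the clamp's round steel pad (32 mm across), axes as seat. It hangs on the boards' centre line at x = -34 mm from seat (its edge is 20 mm in from the open end) and 9 to 19 mm above where the top board's upper face will be. The black arm, up to 29 mm wide, lies 38 to 79 mm above it, from 15 mm on the pad's open side to the bar.
- handle_top (a point): Centre of the flat top of the clamp's blue screw handle (25 mm across), 184 mm straight above the pad's underside. The handle (29 mm across, 104 mm long, upright) does not turn; push here straight down to lower the arm. A gripper that holds a fully inserted board by its outer end must lean back, towards the open end, to clear handle and arm.
- clamp_arm (a joint): Height of the clamp's sliding arm with pad and handle: 0 is highest, grows in metres as it is pushed down the bar. It moves straight down, needs about 4 N to start (more when pushed faster, 8 N per m/s), and stays where it is left. Starts between 0 and 0.010.
- mat: Grey cutting mat, 230 x 350 x 3 mm, fixed on the table. Origin: centre of its underside. It may lie to the left or right of the press.
- glue_bottle: White bottle, 56 mm across, 170 mm tall, standing at the -y side of the press (seat's axes); origin at its base.
- jar: Brown glass jar, 68 mm across, 90 mm tall, standing at the -y side of the lead-in; origin at its base.
- mug: White mug, 72 mm across, 85 mm tall, standing by the clamp's bar on the -y side of the press; origin at its base.
- tape_roll: Roll of paper tape, 90 mm across, 24 mm high, lying beyond the left edge of the mat; origin at its base.
- square: Small try square (wooden stock, steel blade, about 130 x 90 mm, 16 mm high) lying beyond the left edge of the mat; origin on its underside.
- sanding_block: Cork sanding block 100 x 50 x 28 mm lying at the right edge of the mat; origin at its underside.
- mallet: Mallet lying on the table on the fence side of the press, less than 50 mm high; origin on its underside.

How it is judged:
On the way, in this order (a step that is already met when the one before it is completed fails the run):
1. the matching board's end is laid flat on the open end of the lower board, most of it still outside (x of top_board in the frame of lower_board between -0.138 and -0.085 m and y of top_board in the frame of lower_board between -0.015 and 0.015 m and z of top_board in the frame of lower_board between 0.025 and 0.031 m and angle between the z axis of top_board and the z axis of lower_board, either way round below 0.05 rad), for 0.1 s.
2. the board is part way in under the pad, sliding face on face (x of top_board in the frame of lower_board between -0.08 and -0.025 m and z of top_board in the frame of lower_board between 0.0255 and 0.0305 m and angle between the z axis of top_board and the z axis of lower_board, either way round below 0.05 rad), for 0.1 s.
3. the board is fully home, flush with the lower one, the clamp still open above it (x of top_board in the frame of lower_board between -0.003 and 0.003 m and y of top_board in the frame of lower_board between -0.003 and 0.003 m and z of top_board in the frame of lower_board between 0.0265 and 0.0295 m and angle between the x axis of top_board and the x axis of lower_board, either way round below 0.035 rad and z of pad in the frame of top_board above 0.032 m), for 0.2 s.
At the end, for the whole second after the job is handed in: The top board lies on the lower one with ends and edges flush within 3 mm, parallel within 2 degrees and faces touching (1.5 mm); the lower board is within 5 mm of its place at the stop and fence; the clamp's pad is down on the top board (within 1.5 mm); all at rest (x of top_board in the frame of lower_board between -0.003 and 0.003 m and y of top_board in the frame of lower_board between -0.003 and 0.003 m and z of top_board in the frame of lower_board between 0.0265 and 0.0295 m and angle between the x axis of top_board and the x axis of lower_board, either way round below 0.035 rad and x of lower_board in the frame of seat between -0.005 and 0.005 m and y of lower_board in the frame of seat between -0.005 and 0.005 m and z of lower_board in the frame of seat below 0.002 m and z of pad in the frame of top_board below 0.0295 m and linear speed of top_board below 0.01 m/s and velocity of joint clamp_arm below 0.005 m/s).
It fails at once if the bottle, jar or mug is pushed more than 20 mm or tipped (distance of any of glue_bottle, jar, mug from where it was at the start of the episode above 0.02 m or angle between any of glue_bottle, jar, mug's own z axis and vertical above 0.3 rad).
It fails at once if the tape, square, sanding block or mallet is pushed more than 20 mm (distance of any of tape_roll, square, sanding_block, mallet from where it was at the start of the episode above 0.02 m).
It fails at once if the short or the long board is moved more than 20 mm (distance of any of short_board, long_board from where it was at the start of the episode above 0.02 m).
It also fails if it takes over 72 s, if anything falls off the work surface, if the arm or the gripper's body presses on something with over 40 N, if the wrist force passes 120 N, or if a joint passes its speed limit or range.

### The arm

A 7-joint arm with a two-finger parallel gripper is mounted at the origin on the work surface. World frame = base frame: x ahead of the robot, y to its left, z up, the work surface at z = 0. Lengths are in m, angles in rad, forces in N, time in s.
With the tool pointing down it reaches from about 0.4 to 0.85 m from the base axis. Payload 4.4 kg.
Tool frame: the origin (TCP) lies midway between the tips of the shut fingers; the grasp point (between the pads) lies 19 mm behind it; z points along the fingers, y is the line along which they close (so a half turn about z gives the same grasp; the last joint's range is limited). The gripper opens to 94 mm and grips with 3 to 60 N. Pads are 16 mm wide; open, the fingers measure 119 mm over their backs; the gripper's body (75 mm by 177 mm) begins 78 mm behind the grasp point.
Start: joints at [-1.37, 0.628, 0.038, 1.517, -0.027, 0.996, -0.02], TCP at [0.171, 0.627, 0.168] pointing down, gripper open.
Joint ranges: [-3.06, 3.06], [-0.37, 2.12], [-1.25, 1.32], [0.18, 2.47], [-1.1, 4.24], [0.23, 1.98], [-2.94, 2.94]. Speed limits (rad/s): [2.57, 2.57, 3.14, 3.14, 3.14, 3.14, 3.14].

### API

Orientations are given as a 3x3 rotation matrix whose columns are the frame's x, y, z axes.
In Python, from cell import ctrl gives the robot as it stands.
- The arm moves only by the tool servo_tool, never from a script. Its argument "targets" is a list of rows, each an object with "travel": the shift along the tool's x, y, z in m, a list of three; "rotation": the turn, a rotation vector about the tool's x, y, z in degrees, a list of three; "gripper": the opening, from 0 (shut) to 1 (fully open). A call has 1 to 10 rows; each row is the pose to reach, as a shift and turn from the pose commanded when the call began, along the tool's axes at that moment; what a row does not reach only later rows make up. A row lasts 1/10 s, in which the tool goes at most 50 mm and 8.59 degrees, less where a joint would pass 70% of its speed; a pose out of reach is approached as far as the arm can. A call with a gripper value outside its range is refused whole. The fingers move at their own pace and stop on an object; the grip force is fixed at half the most. Time passes only in rows, so rows that repeat a pose let the fingers close. It gives the time, the measured TCP pose, the force, the opening and the grip force at its end, in the units of the state.
- ctrl.state(): the state, without advancing time (a new reading comes with each control period).
- ctrl.camera(name): name is "side" or "top" or "wrist"; returns a dict with "frame" (400x640x3 uint8, red, green, blue), "depth" (400x640 float32, m along the optical axis (not along the pixel's ray), 0 where there is no reading), "camera_matrix" (3x3 intrinsics, pixels), "D" ([k1, k2, p1, p2, k3] as OpenCV has them; the pictures are not rectified), "rvec" (rotation vector, rad) and "tvec" (3), from world to camera coordinates, as OpenCV has them; the wrist camera has in their place "hand_eye" (4x4, takes a point from camera to tool coordinates, whose origin is the TCP and whose axes are the flange's). Camera axes: x right, y down, z forward; pixel columns grow to the right and rows downward; lengths in m; the calibration is good to about 2 mm. A picture is of the moment at which its call begins: read the wrist's pose just before it.
- ctrl.close_job(): hands the job in; it is judged then, once.
The state is a dict: "clock": time; "joints": joint angles; "qd": joint speeds; "joint_efforts": joint torques, N m; "tool_pos": TCP position; "eef_rot": TCP orientation; "force": force on the tool from outside, world axes, zero at the start; "wrist_torque": the same for the moment, N m; "grip_width": finger opening in m; "grasp_force": force on a finger pad.
Only numpy, scipy, OpenCV 4.12 (cv2) and the standard library are available. Lean on these libraries where they do the work, as an engineer would, in place of code of your own. Each camera call takes 0.05 s, during which the arm holds its last target. There are 200 camera calls.

## Working session

There is one attempt and no reset: what is moved stays moved. The work goes in short steps, Python scripts to look and compute and a tool call to move; the robot and the scene stay as the last step left them, time stands still between calls to the robot, and variables do not carry over. Pictures are saved under pics/ and viewed, at most 10 in all, crops included, and the job is handed in when it is done.

Besides the shell and the picture viewer there is one more tool, called after "Call:" by a JSON object that holds its "fn" and its "kwargs", one argument or row to a line. servo_tool: Moves the arm, as the interface text tells. Its arguments: {"type":"object","properties":{"targets":{"type":"array"}},"required":["targets"]}

```bash
mkdir -p pics; ls
python3 - <<'E'
from cell import ctrl
import cv2,numpy as np,pickle
s=ctrl.state();print({k:np.round(v,3).tolist() for k,v in s.items()})
d={}
for n in("top","side"):
    c=ctrl.camera(n);d[n]=c;cv2.imwrite(f"pics/{n}0.png",c["frame"][:,:,::-1]);print(n,c["camera_matrix"].tolist(),c["D"],c["rvec"],c["tvec"])
pickle.dump(d,open("d0.pkl","wb"))
E
```

```text
pics
{'clock': 0.0, 'joints': [-1.37, 0.629, 0.038, 1.518, -0.027, 0.996, -0.02], 'qd': [-0.0, -0.002, 0.0, 0.0, -0.001, -0.002, 0.001], 'joint_efforts': [-0.0, -54.974, 1.144, -18.664, -0.052, 0.024, 0.0], 'tool_pos': [0.171, 0.626, 0.167], 'eef_rot': [[-0.965, 0.264, -0.0], [0.264, 0.965, -0.002], [-0.0, -0.002, -1.0]], 'force': [-0.409, -0.4, -0.957], 'wrist_torque': [0.018, -0.027, 0.024], 'grasp_force': 0.0, 'grip_width': 0.094}
top [[386.638997622929, 0.0, 318.9518725004128], [0.0, 386.638997622929, 198.22616884161366], [0.0, 0.0, 1.0]] [-0.04196385  0.          0.          0.          0.        ] [ 2.21107636 -2.15945711  0.08916038] [0.01452593 0.56697962 1.18616258]
side [[441.0591959123486, 0.0, 314.7473308804555], [0.0, 441.0591959123486, 197.52302600415894], [0.0, 0.0, 1.0]] [-0.11375633  0.          0.          0.          0.        ] [ 2.31427093 -0.48723078  0.20493122] [-0.50520652  0.31043637  1.08311949]
```

View pics/top0.png

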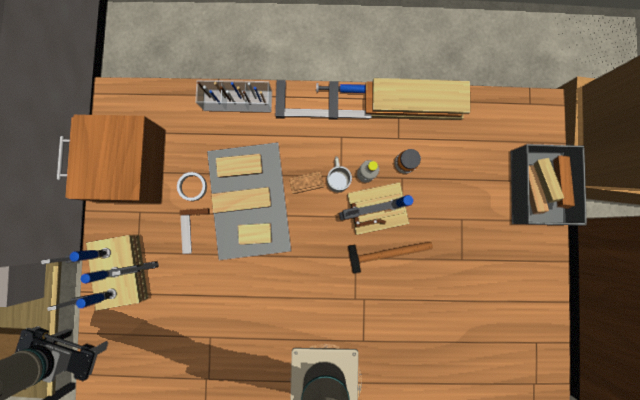

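View pics/side0.png

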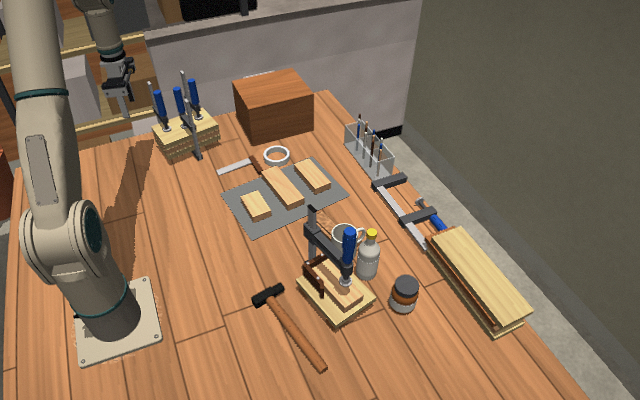

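The top view shows the mat at the left. Its three boards are centred at about (239,165), (241,199) and (255,234), with lengths of about 45, 59 and 33 px, so the wanted board is the far one at (239,165). The press is at (380,205), with the blue handle at its right, open end (404,201). The side view agrees: handle top at (349,230), bar at (312,210), lower board at (350,290).

```bash
cat > h.py <<'E'
import numpy as np,cv2,pickle
from cell import ctrl
from scipy.spatial.transform import Rotation as R
def cloud(c,T=None):
    """world points HxWx3 ; T = 4x4 cam->world for wrist"""
    h,w=c["depth"].shape
    uv=np.stack(np.meshgrid(np.arange(w),np.arange(h)),-1).reshape(-1,1,2).astype(np.float32)
    n=cv2.undistortPoints(uv,c["camera_matrix"],c["D"])[:,0]
    z=c["depth"].reshape(-1,1); p=np.hstack([n*z,z])
    if T is None:
        Rm=cv2.Rodrigues(np.array(c["rvec"]))[0]; W=(p-np.ravel(c["tvec"]))@Rm
    else: W=p@T[:3,:3].T+T[:3,3]
    W[z[:,0]==0]=np.nan
    return W.reshape(h,w,3)
def rect(P):
    P=P[:,:2]; (cx,cy),(a,b),t=cv2.minAreaRect((P*1000).astype(np.float32))
    if a<b: a,b,t=b,a,t+90
    t=(t+90)%180-90   # long axis direction, deg from world x
    return np.round([cx,cy,a,b,t],1)
def wrist():
    s=ctrl.state(); c=ctrl.camera("wrist"); T=np.eye(4);T[:3,:3]=s["eef_rot"];T[:3,3]=s["tool_pos"]
    return s,c,T@np.array(c["hand_eye"])
E
python3 - <<'E'
from h import *
d=pickle.load(open("d0.pkl","rb"))
for n in d:
    W=cloud(d[n]); z=W[...,2]
    for name,px in dict(top=dict(mid=(239,165),long=(241,199),short=(255,234),handle=(404,201),mat=(280,215),base=(357,225)),side=dict(mid=(313,176),long=(284,187),short=(255,205),handle=(350,230),bar=(312,208),mat=(240,225)))[n].items():
        print(n,name,np.round(W[px[1],px[0]],4))
    m=((z>.022)&(z<.04)&(W[...,0]>.3)&(W[...,0]<.8)&(W[...,1]>-.3)&(W[...,1]<.55)).astype(np.uint8)
    k,l,st,_=cv2.connectedComponentsWithStats(m)
    for i in range(1,k):
        if st[i,4]>150: print(n,"z30",st[i,:5],rect(W[l==i]),round(np.median(z[l==i]),4))
    for lo,hi,nm in((.036,.052,"base"),(.062,.08,"lower"),(.08,.096,"fence/stop"),(.1,.2,"armlevel"),(.2,.255,"x"),(.255,.32,"handle/bar")):
        m=((z>lo)&(z<hi)&(W[...,0]>.35)&(W[...,0]<.8)&(W[...,1]>-.45)&(W[...,1]<.0)).astype(np.uint8)
        k,l,st,_=cv2.connectedComponentsWithStats(m)
        for i in range(1,k):
            if st[i,4]>12: print(n,nm,st[i,:5],rect(W[l==i]),np.round(np.median(z[l==i]),4),round(z[l==i].max(),4))
E
```

```text
top mid [0.6639 0.2801 0.0299]
top long [0.5573 0.2688 0.0344]
top short [0.4507 0.222  0.032 ]
top handle [ 0.5441 -0.1776  0.2916]
top mat [0.5118 0.1497 0.0024]
top base [ 0.4851 -0.0846  0.0953]
top z30 [152 127  12  77 199] [657.9 528.6 240.9  22.6  -4.8] 0.0312
top z30 [216 154  47  23 877] [664.  281.1 141.   60.9 -83.2] 0.0313
top z30 [177 172  29  29 205] [595.  429.5  88.8  88.  -89.3] 0.0247
top z30 [291 173  30  19 333] [616.3  68.6  94.   46.2 -77.3] 0.0279
top z30 [ 212  187   58   26 1109] [555.  271.4 177.6  60.4 -81.8] 0.0313
top z30 [238 224  34  21 626] [451.4 223.9 100.4  60.  -84.7] 0.0314
top z30 [349 245  75  29 536] [ 383.1 -184.   230.3   85.6  -88.7] 0.0251
top base [396 156  13  17  30] [ 672.  -221.    60.3   20.1   36.1] 0.0443 0.0516
top base [358 175  11   7  13] [ 627.3 -104.4   35.9    6.3   61.2] 0.0469 0.0507
top base [347 183  56  21 586] [ 585.8 -142.   168.1   42.5  -80.9] 0.0432 0.049
top base [355 207  54  28 487] [ 495.  -163.4  167.5   51.1  -71.9] 0.0433 0.0493
top lower [397 152  18  19  58] [ 675.8 -228.1   61.9   31.3   38.8] 0.0659 0.08

[... 2974 characters left out ...]
.9] 0.0849 0.0892
side fence/stop [302 249  23  43 311] [ 498.  -109.3  118.7   54.6   64. ] 0.0879 0.0956
side fence/stop [358 252  21  12  85] [ 639.1 -135.4   53.    22.6  -35.5] 0.087 0.096
side fence/stop [395 274  24  23 442] [ 687.6 -244.4   61.8   56.4   56.7] 0.0899 0.0941
side armlevel [ 303  221   50   67 1083] [ 532.  -122.3  169.8   32.8  -78.2] 0.1755 0.2
side armlevel [358 228  22  31 433] [ 646.7 -126.2   52.5   42.5  -19.9] 0.1218 0.173
side x [307 204  10  23 161] [516.9 -59.2  28.8  12.1 -77.1] 0.2336 0.2548
side x [342 243  14  20 167] [ 544.6 -194.2   28.3   18.9  -25.6] 0.2283 0.255
side handle/bar [342 227  15  22 258] [ 546.2 -190.9   27.5   25.8  -77.5] 0.2843 0.2977
```

Run:
```python
import cv2
for n,(x,y,w,h) in dict(top=(320,140,110,80),side=(240,190,170,130)).items():
    im=cv2.imread(f"pics/{n}0.png")[y:y+h,x:x+w]; f=5 if n=="top" else 4
    im=cv2.resize(im,None,fx=f,fy=f,interpolation=cv2.INTER_CUBIC);cv2.imwrite(f"pics/{n}c.png",im)
```

```text
(no output)
```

Both views agree to about 2 mm:

| Item | World position (m) | Axis angle | Height (m) |
|---|---|---|---|
| Wanted board | (0.664, 0.280) | 96.8° | top 0.031 |
| Seat | (0.539, -0.154) | 103.2° | lower board top 0.071 |
| Bar top | (0.5165, -0.058) | – | – |
| Handle top | (0.546, -0.186) | – | 0.293 |

I'll grip the board 52 mm out from its centre, with the tool leaning back 35°.

```bash
cat >> h.py <<'E'
def ori(az,lean):
    a,l=np.radians([az,lean]); xb=np.array([np.cos(a),np.sin(a),0]); y=np.array([np.sin(a),-np.cos(a),0])
    z=np.sin(l)*xb-np.cos(l)*np.array([0,0,1.]); return np.column_stack([np.cross(y,z),y,z])
def plan(g,az,lean,p0=None,R0=None,say=True):
    """g = grasp point (world); returns tcp travel (m) and rotvec (deg) in tool axes"""
    s=ctrl.state(); R0=np.array(s["eef_rot"]) if R0 is None else R0; p0=np.array(s["tool_pos"]) if p0 is None else p0
    Rt=ori(az,lean); pt=np.array(g)+.019*Rt[:,2]
    t=R0.T@(pt-p0); r=R.from_matrix(R0.T@Rt).as_rotvec(degrees=True)
    if say: print("travel",np.round(t,4),"rot",np.round(r,2))
    return t,r,pt,Rt
E
python3 - <<'E'
from h import *
a=np.radians(96.8); xb=np.array([np.cos(a),np.sin(a),0]); b=np.array([.664,.280,.026])
g=b-.052*xb; print(g)
s=ctrl.state(); p=np.array(s["tool_pos"])+[0,0,.18]
plan(g+[0,0,.12],96.8,35,p0=p)
E
```

```text
[0.67015701 0.22836579 0.026     ]
travel [-0.5822 -0.2419  0.2172] rot [-20.8   30.81  65.66]
```

Call:
{"fn": "servo_tool", "kwargs": {
  "targets": [
    {"travel": [0, 0, -0.05], "rotation": [0, 0, 0], "gripper": 1},
    {"travel": [0, 0, -0.1], "rotation": [0, 0, 0], "gripper": 1},
    {"travel": [0, 0, -0.14], "rotation": [0, 0, 0], "gripper": 1},
    {"travel": [0, 0, -0.18], "rotation": [0, 0, 0], "gripper": 1},
    {"travel": [0, 0, -0.18], "rotation": [0, 0, 0], "gripper": 1}
  ]
}}

```text
clock: 0.6
tool_pos: [0.1722, 0.6299, 0.3541]
eef_rot: [[-0.965, 0.264, 0.002], [0.264, 0.965, 0.01], [0.0, 0.011, -1.0]]
force: [0.3, 1.4, 1.1]
grip_width: 0.094
grasp_force: 0.0
```

Call:
{"fn": "servo_tool", "kwargs": {
  "targets": [
    {"travel": [-0.04, -0.017, 0], "rotation": [-1, 2, 4], "gripper": 1},
    {"travel": [-0.08, -0.034, 0], "rotation": [-3, 4, 9], "gripper": 1},
    {"travel": [-0.12, -0.05, 0], "rotation": [-5, 7, 15], "gripper": 1},
    {"travel": [-0.16, -0.067, 0.0], "rotation": [-7, 10, 21], "gripper": 1},
    {"travel": [-0.2, -0.083, 0.01], "rotation": [-9, 13, 27], "gripper": 1},
    {"travel": [-0.24, -0.1, 0.03], "rotation": [-11, 16, 34], "gripper": 1},
    {"travel": [-0.28, -0.117, 0.04], "rotation": [-13, 19, 41], "gripper": 1},
    {"travel": [-0.32, -0.133, 0.06], "rotation": [-15, 22, 48], "gripper": 1},
    {"travel": [-0.36, -0.15, 0.08], "rotation": [-17, 26, 55], "gripper": 1},
    {"travel": [-0.4, -0.167, 0.1], "rotation": [-19, 28.5, 60], "gripper": 1}
  ]
}}

```text
clock: 1.6
tool_pos: [0.5145, 0.3579, 0.2461]
eef_rot: [[-0.19, 0.977, -0.094], [0.82, 0.21, 0.532], [0.54, 0.024, -0.841]]
force: [1.5, -0.1, 0.5]
grip_width: 0.0939
grasp_force: 0.0
```

Run:
```python
from h import *
s=ctrl.state(); print(np.round(s["joints"],2),s["clock"])
plan([.6702,.2284,.146],96.8,35)
```

```text
[-0.42  0.5   0.19  1.73 -0.8   1.03  0.43] 1.6
travel [-0.1891  0.1232  0.0197] rot [-1.82  2.24  5.2 ]
```

Call:
{"fn": "servo_tool", "kwargs": {
  "targets": [
    {"travel": [-0.04, 0.025, 0.004], "rotation": [-0.5, 0.5, 1], "gripper": 1},
    {"travel": [-0.08, 0.05, 0.008], "rotation": [-0.8, 1, 2], "gripper": 1},
    {"travel": [-0.12, 0.08, 0.012], "rotation": [-1.2, 1.5, 3.2], "gripper": 1},
    {"travel": [-0.16, 0.105, 0.016], "rotation": [-1.6, 2, 4.5], "gripper": 1},
    {"travel": [-0.189, 0.123, 0.02], "rotation": [-1.8, 2.2, 5.2], "gripper": 1},
    {"travel": [-0.189, 0.123, 0.02], "rotation": [-1.8, 2.2, 5.2], "gripper": 1},
    {"travel": [-0.189, 0.123, 0.02], "rotation": [-1.8, 2.2, 5.2], "gripper": 1}
  ]
}}

```text
clock: 2.3
tool_pos: [0.6674, 0.2426, 0.1309]
eef_rot: [[-0.101, 0.992, -0.072], [0.814, 0.124, 0.568], [0.573, -0.001, -0.82]]
force: [0.2, -0.4, 0.8]
grip_width: 0.0941
grasp_force: 0.0
```

Run:
```python
from h import *
s,c,T=wrist(); print(np.round(s["joints"],2),s["clock"]); cv2.imwrite("pics/w1.png",c["frame"][:,:,::-1])
W=cloud(c,T); z=W[...,2]
m=((z>.02)&(z<.045)).astype(np.uint8); m[np.isnan(z)]=0
k,l,st,_=cv2.connectedComponentsWithStats(m)
for i in range(1,k):
    if st[i,4]>1500: print(st[i],rect(W[l==i]),np.median(z[l==i]))
plan([.6702,.2284,.026],96.8,35)
```

```text
[-0.15  0.83  0.19  1.47 -0.85  1.12  0.6 ] 2.3
[ 252   20  192   34 2957] [6.597e+02 5.307e+02 2.403e+02 4.900e+00 2.000e-01] 0.033041028806825745
[ 246   69   76   63 1551] [595.6 431.2  89.5  89.5 -82.8] 0.02430549461307474
[ 493  127   24  183 2008] [844.6 314.9 192.3   3.  -89.9] 0.032504690116333085
[ 182  141   73  171 7201] [556.  272.1 179.9  61.1 -82.1] 0.03131883323183582
[ 294  159   64  135 8070] [665.  283.  140.3  60.2 -83. ] 0.03123004022341036
[  73  202   78   74 4444] [451.8 238.4  76.   61.6 -84.8] 0.03129095347804575
travel [-0.074  0.001  0.097] rot [-0.24  0.02  0.38]
```

View pics/w1.png

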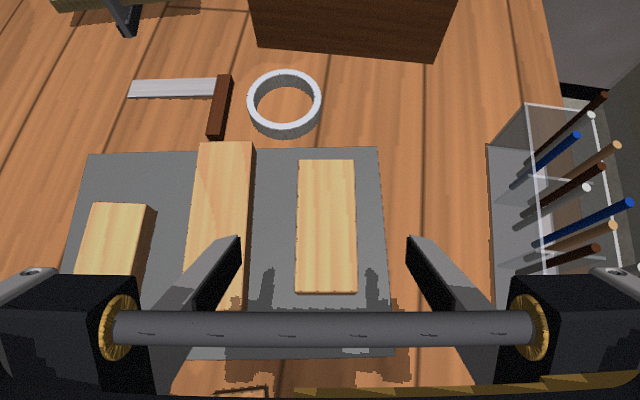

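The wrist view shows the wanted board between the open fingers at pixels (295–357, 160–294). It measures 140.3 × 60.2 mm, top at 0.0312, centred at (0.665, 0.283). The fingers have clear space on both sides, so I'm going down.

Call:
{"fn": "servo_tool", "kwargs": {
  "targets": [
    {"travel": [-0.02, 0.001, 0.025], "rotation": [0, 0, 0.4], "gripper": 1},
    {"travel": [-0.04, 0.002, 0.05], "rotation": [0, 0, 0.4], "gripper": 1},
    {"travel": [-0.055, 0.002, 0.075], "rotation": [0, 0, 0.5], "gripper": 1},
    {"travel": [-0.066, 0.002, 0.09], "rotation": [0, 0, 0.5], "gripper": 1},
    {"travel": [-0.0715, 0.002, 0.0985], "rotation": [0, 0, 0.5], "gripper": 1},
    {"travel": [-0.0715, 0.002, 0.0985], "rotation": [0, 0, 0.5], "gripper": 1},
    {"travel": [-0.0715, 0.002, 0.0985], "rotation": [0, 0, 0.5], "gripper": 1}
  ]
}}

```text
clock: 3.05
tool_pos: [0.6717, 0.2414, 0.0123]
eef_rot: [[-0.097, 0.993, -0.069], [0.814, 0.119, 0.568], [0.572, -0.001, -0.82]]
force: [-0.2, 0.0, -0.3]
grip_width: 0.094
grasp_force: 0.0
```

Run:
```python
from h import *
s=ctrl.state()
print(np.round(s["tool_pos"]-.019*np.array(s["eef_rot"])[:,2],4))
plan([.6713,.2310,.026],97.0,35)
```

```text
[0.673  0.2306 0.0279]
travel [-0.0006 -0.0017  0.0019] rot [ 0.06  0.08 -0.19]
```

Close the gripper, then lift a little.

Call:
{"fn": "servo_tool", "kwargs": {
  "targets": [
    {"travel": [0, -0.002, 0.001], "rotation": [0, 0, 0], "gripper": 0.8},
    {"travel": [0, -0.002, 0.001], "rotation": [0, 0, 0], "gripper": 0.4},
    {"travel": [0, -0.002, 0.001], "rotation": [0, 0, 0], "gripper": 0},
    {"travel": [0, -0.002, 0.001], "rotation": [0, 0, 0], "gripper": 0},
    {"travel": [0, -0.002, 0.001], "rotation": [0, 0, 0], "gripper": 0},
    {"travel": [0, -0.002, 0.001], "rotation": [0, 0, 0], "gripper": 0},
    {"travel": [0.003, -0.002, -0.003], "rotation": [0, 0, 0], "gripper": 0},
    {"travel": [0.009, -0.002, -0.011], "rotation": [0, 0, 0], "gripper": 0},
    {"travel": [0.02, -0.002, -0.026], "rotation": [0, 0, 0], "gripper": 0},
    {"travel": [0.035, -0.002, -0.048], "rotation": [0, 0, 0], "gripper": 0}
  ]
}}

```text
clock: 4.05
tool_pos: [0.6684, 0.2421, 0.0713]
eef_rot: [[-0.095, 0.993, -0.071], [0.815, 0.118, 0.568], [0.572, -0.004, -0.82]]
force: [0.9, -0.6, 0.1]
grip_width: 0.017
grasp_force: 0.0
```

```bash
cat >> h.py <<'E'
def fitboard(W,box,zlo,zhi):
    "plane normal and rect of points in box (u0,v0,u1,v1)"
    u0,v0,u1,v1=box;P=W[v0:v1,u0:u1].reshape(-1,3);P=P[(P[:,2]>zlo)&(P[:,2]<zhi)]
    c=np.median(P,0); n=np.linalg.svd(P-P.mean(0),full_matrices=False)[2][2]; n*=np.sign(n[2])
    return rect(P),np.round(c,4),np.round(n,4)
E
python3 - <<'E'
from h import *
s,c,T=wrist(); cv2.imwrite("pics/w2.png",c["frame"][:,:,::-1])
W=cloud(c,T); print(s["clock"],s["grip_width"],s["grasp_force"],s["force"],s["tool_pos"])
print(fitboard(W,(290,150,365,300),.06,.12))
print(np.round([W[v,325] for v in range(160,300,20)],4).tolist())
E
```

```text
4.05 0.01702155685382199 0.0 [ 0.89345312 -0.59635191  0.12549161] [0.66835608 0.24212381 0.07125555]
(array([673.2, 214.7,  38.8,  28.8,   6.6]), array([0.6796, 0.2229, 0.1143]), array([-0.0554,  0.2233,  0.9732]))
[[0.6607, 0.3174, 0.0314], [0.6629, 0.2985, 0.031], [0.665, 0.2806, 0.0307], [0.6671, 0.2627, 0.0321], [0.669, 0.2463, 0.0319], [0.6709, 0.2307, 0.0307], [0.6727, 0.2153, 0.0309]]
```

View pics/w2.png

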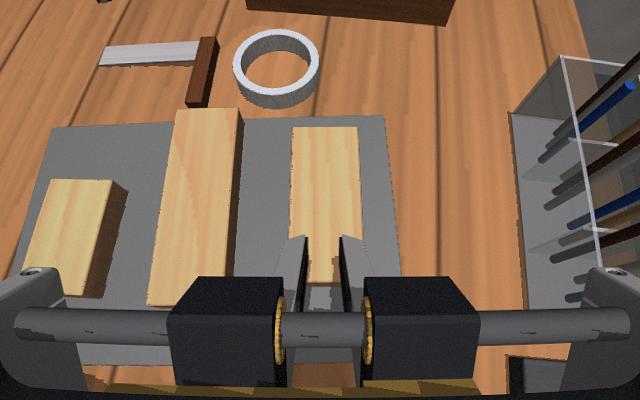

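The board is still flat on the mat at (290–360, 125–285). The fingers hadn't finished closing before the lift and closed above it. I'll open, go back down, and close for longer.

Call:
{"fn": "servo_tool", "kwargs": {
  "targets": [
    {"travel": [0, 0, 0], "rotation": [0, 0, 0], "gripper": 1},
    {"travel": [0, 0, 0], "rotation": [0, 0, 0], "gripper": 1},
    {"travel": [0, 0, 0], "rotation": [0, 0, 0], "gripper": 1},
    {"travel": [0, 0, 0], "rotation": [0, 0, 0], "gripper": 1},
    {"travel": [0, 0, 0], "rotation": [0, 0, 0], "gripper": 1},
    {"travel": [0, 0, 0], "rotation": [0, 0, 0], "gripper": 1},
    {"travel": [0, 0, 0], "rotation": [0, 0, 0], "gripper": 1},
    {"travel": [0, 0, 0], "rotation": [0, 0, 0], "gripper": 1}
  ]
}}

```text
clock: 4.9
tool_pos: [0.669, 0.242, 0.0702]
eef_rot: [[-0.095, 0.993, -0.07], [0.815, 0.118, 0.568], [0.572, -0.003, -0.82]]
force: [0.3, 0.4, 0.6]
grip_width: 0.074
grasp_force: 0.0
```

Run:
```python
from h import *
s,c,T=wrist();print(s["grip_width"],s["clock"])
W=cloud(c,T);print(fitboard(W,(270,100,380,285),.025,.04))
plan([.6713,.2310,.0265],97.0,35)
```

```text
0.07403618336723265 4.9
(array([664.9, 283.3, 140.9,  60.2, -82.9]), array([0.6657, 0.2732, 0.0313]), array([ 0.0011, -0.0028,  1.    ]))
travel [-0.0341  0.0011  0.0485] rot [-0.01  0.1  -0.27]
```

Call:
{"fn": "servo_tool", "kwargs": {
  "targets": [
    {"travel": [0, 0.001, 0], "rotation": [0, 0, 0], "gripper": 1},
    {"travel": [0, 0.001, 0], "rotation": [0, 0, 0], "gripper": 1},
    {"travel": [-0.01, 0.001, 0.014], "rotation": [0, 0, 0], "gripper": 1},
    {"travel": [-0.02, 0.001, 0.028], "rotation": [0, 0, 0], "gripper": 1},
    {"travel": [-0.029, 0.001, 0.042], "rotation": [0, 0, 0], "gripper": 1},
    {"travel": [-0.034, 0.001, 0.048], "rotation": [0, 0, 0], "gripper": 1},
    {"travel": [-0.034, 0.001, 0.048], "rotation": [0, 0, 0], "gripper": 0},
    {"travel": [-0.034, 0.001, 0.048], "rotation": [0, 0, 0], "gripper": 0},
    {"travel": [-0.034, 0.001, 0.048], "rotation": [0, 0, 0], "gripper": 0},
    {"travel": [-0.034, 0.001, 0.048], "rotation": [0, 0, 0], "gripper": 0}
  ]
}}

```text
clock: 5.95
tool_pos: [0.6705, 0.2418, 0.0124]
eef_rot: [[-0.096, 0.993, -0.069], [0.814, 0.118, 0.568], [0.572, -0.001, -0.82]]
force: [-0.3, -1.0, 0.8]
grip_width: 0.0657
grasp_force: 0.0
```

Call:
{"fn": "servo_tool", "kwargs": {
  "targets": [
    {"travel": [0, 0, 0], "rotation": [0, 0, 0], "gripper": 0},
    {"travel": [0, 0, 0], "rotation": [0, 0, 0], "gripper": 0},
    {"travel": [0, 0, 0], "rotation": [0, 0, 0], "gripper": 0}
  ]
}}

```text
clock: 6.25
tool_pos: [0.67, 0.2417, 0.0117]
eef_rot: [[-0.095, 0.993, -0.07], [0.815, 0.118, 0.568], [0.572, -0.003, -0.82]]
force: [0.8, -0.3, 0.2]
grip_width: 0.0411
grasp_force: 0.0
```

Run:
```python
from h import *
s,c,T=wrist(); a=c["frame"][:,:,::-1]; t=ctrl.camera("side")["frame"][150:260,230:360,::-1]
cv2.imwrite("pics/w3.png",np.vstack([a[100:,:],cv2.resize(t,(640,260),interpolation=cv2.INTER_AREA)]))
print(s["grip_width"],s["grasp_force"],s["clock"])
W=cloud(c,T);print([np.round(W[v,325],4).tolist() for v in range(60,280,20)])
```

```text
0.04108116999997936 0.0 6.25
[[0.6523, 0.4022, -0.0005], [0.6581, 0.3523, 0.0307], [0.6602, 0.3338, 0.0309], [0.6623, 0.3159, 0.0319], [0.6642, 0.2998, 0.0317], [0.6659, 0.2852, 0.0303], [0.6677, 0.2702, 0.0309], [0.6694, 0.2561, 0.0312], [0.6709, 0.2426, 0.0317], [0.6724, 0.2301, 0.0311], [0.6739, 0.2177, 0.0318]]
```

View pics/w3.png

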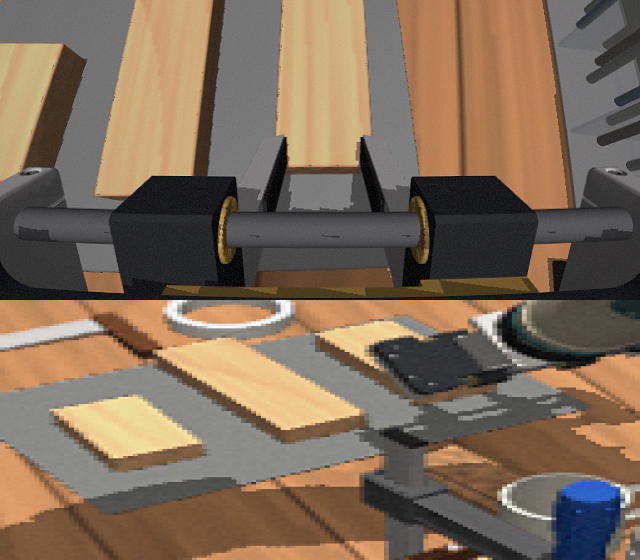

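The wrist crop shows the fingertips at about (287,240) and (360,240), closer together than the board is wide, with no contact. They seem to be above the board, so I'll check the fingertips' real position by depth.

Run:
```python
from h import *
s,c,T=wrist(); W=cloud(c,T)
Rm=np.array(s["eef_rot"]);p=np.array(s["tool_pos"]); print(np.array(c["hand_eye"]).round(3).tolist())
def show(v,u): 
    w=W[v,u]; return v,u,np.round(w,3).tolist(),"tool",np.round(Rm.T@(w-p),3).tolist()
for v in (238,245,255,270,290):
    for u in (275,281,286,361,366,372): print(*show(v,u))
P=(W-p)@Rm; m=(np.abs(P[...,1])<.06)&(np.abs(P[...,0])<.02)&(P[...,2]>-.06)
print("finger extent tool z max (|y|>.02,z world>.035)",np.nanmax(P[...,2][m&(W[...,2]>.036)]))
```

```text
[[0.0, -0.97, -0.244, 0.071], [1.0, 0.0, -0.001, -0.0], [0.001, -0.244, 0.97, -0.217], [0.0, 0.0, 0.0, 1.0]]
238 275 [0.641, 0.228, 0.029] tool [0.002, -0.03, -0.02]
238 281 [0.649, 0.223, 0.053] tool [0.01, -0.023, -0.043]
238 286 [0.652, 0.223, 0.053] tool [0.01, -0.02, -0.043]
238 361 [0.692, 0.227, 0.054] tool [0.01, 0.02, -0.044]
238 366 [0.695, 0.228, 0.053] tool [0.01, 0.023, -0.043]
238 372 [0.704, 0.243, 0.003] tool [-0.007, 0.034, 0.006]
245 275 [0.648, 0.216, 0.061] tool [0.01, -0.025, -0.053]
245 281 [0.651, 0.216, 0.062] tool [0.01, -0.022, -0.054]
245 286 [0.654, 0.216, 0.064] tool [0.011, -0.019, -0.056]
245 361 [0.692, 0.221, 0.061] tool [0.01, 0.019, -0.054]
245 366 [0.694, 0.222, 0.061] tool [0.01, 0.022, -0.054]
245 372 [0.697, 0.222, 0.062] tool [0.01, 0.025, -0.054]
255 275 [0.651, 0.209, 0.073] tool [0.01, -0.023, -0.067]
255 281 [0.654, 0.209, 0.072] tool [0.01, -0.02, -0.067]
255 286 [0.656, 0.21, 0.07] tool [0.009, -0.018, -0.065]
255 361 [0.692, 0.214, 0.07] tool [0.009, 0.018, -0.065]
255 366 [0.694, 0.214, 0.073] tool [0.01, 0.02, -0.067]
255 372 [0.697, 0.214, 0.072] tool [0.01, 0.023, -0.067]
270 275 [0.654, 0.2, 0.087] tool [0.01, -0.021, -0.084]
270 281 [0.657, 0.2, 0.086] tool [0.01, -0.018, -0.084]
270 286 [0.658, 0.201, 0.081] tool [0.007, -0.017, -0.079]
270 361 [0.691, 0.204, 0.083] tool [0.009, 0.016, -0.081]
270 366 [0.693, 0.204, 0.086] tool [0.01, 0.018, -0.084]
270 372 [0.696, 0.205, 0.086] tool [0.01, 0.021, -0.084]
290 275 [0.658, 0.19, 0.101] tool [0.01, -0.018, -0.102]
290 281 [0.659, 0.191, 0.094] tool [0.007, -0.017, -0.096]
290 286 [0.659, 0.193, 0.076] tool [-0.002, -0.017, -0.08]
290 361 [0.692, 0.196, 0.081] tool [0.0, 0.016, -0.084]
290 366 [0.692, 0.194, 0.097] tool [0.008, 0.017, -0.099]
290 372 [0.694, 0.194, 0.101] tool [0.01, 0.018, -0.102]
finger extent tool z max (|y|>.02,z world>.035) -0.0368373827392698
```

Run:
```python
from h import *
s,c,T=wrist(); W=cloud(c,T)
Rm=np.array(s["eef_rot"]);p=np.array(s["tool_pos"]);P=(W-p)@Rm
for u in (283,364):
    print(u,[(v,np.round(P[v,u],3).tolist()) for v in range(226,244,2)])
for v,u in((300,180),(330,180),(370,200),(325,320),(300,450),(390,320),(395,200)): print(v,u,np.round(P[v,u],3).tolist())
print(c["camera_matrix"][0][0],c["D"])
# is the tip seen by side camera too?
c=ctrl.camera("side"); W=cloud(c); Q=(W-p)@Rm
m=(np.abs(Q[...,0])<.03)&(np.abs(Q[...,1])<.08)&(W[...,2]>.04)&(Q[...,2]>-.2)&(Q[...,2]<.02)
v,u=np.where(m); i=np.argsort(-Q[m][:,2])[:300:25]; print(np.round(np.c_[u,v,Q[m]][i],3).tolist())
```

```text
283 [(226, [0.009, -0.025, -0.018]), (228, [0.008, -0.025, -0.018]), (230, [0.007, -0.025, -0.02]), (232, [0.005, -0.025, -0.019]), (234, [0.005, -0.025, -0.021]), (236, [0.003, -0.025, -0.021]), (238, [0.01, -0.022, -0.044]), (240, [0.01, -0.021, -0.047]), (242, [0.01, -0.021, -0.05])]
364 [(226, [0.009, 0.025, -0.018]), (228, [0.008, 0.025, -0.018]), (230, [0.007, 0.025, -0.02]), (232, [0.006, 0.025, -0.02]), (234, [0.005, 0.025, -0.022]), (236, [0.004, 0.025, -0.023]), (238, [0.01, 0.022, -0.043]), (240, [0.01, 0.022, -0.046]), (242, [0.01, 0.021, -0.05])]
300 180 [0.034, -0.031, -0.152]
330 180 [0.031, -0.029, -0.158]
370 200 [0.022, -0.026, -0.159]
325 320 [0.028, -0.001, -0.151]
300 450 [0.034, 0.028, -0.151]
390 320 [0.019, -0.001, -0.161]
395 200 [0.02, -0.024, -0.163]
336.5945425540566 [-0.06125586  0.          0.          0.          0.        ]
[[310.0, 185.0, -0.012, -0.079, -0.133], [325.0, 182.0, -0.023, -0.041, -0.153], [330.0, 182.0, -0.029, -0.029, -0.158], [357.0, 170.0, -0.028, 0.06, -0.17], [313.0, 175.0, 0.005, -0.075, -0.176], [317.0, 178.0, -0.007, -0.068, -0.176], [313.0, 170.0, 0.018, -0.069, -0.177], [319.0, 174.0, 0.001, -0.058, -0.177], [318.0, 175.0, -0.001, -0.062, -0.178], [360.0, 168.0, -0.027, 0.067, -0.178], [321.0, 170.0, 0.009, -0.048, -0.179], [321.0, 175.0, -0.004, -0.055, -0.18]]
```

The wrist camera puts the fingertips at tool z ≈ -0.042 and the gripper body at about -0.14. The real tips are therefore about 41 mm short of the stated TCP, and the real grasp point is about 60 mm behind it. I'll correct the offset, open, and go down in small steps while watching the force.

```bash
sed -i 's/+\.019\*Rt/+.060*Rt/' h.py
python3 - <<'E'
from h import *
plan([.6713,.2310,.0285],97.0,35)
E
```

```text
travel [0.001  0.0002 0.0399] rot [-0.01  0.1  -0.27]
```

Call:
{"fn": "servo_tool", "kwargs": {
  "targets": [
    {"travel": [0, 0, 0], "rotation": [0, 0, 0], "gripper": 1},
    {"travel": [0, 0, 0], "rotation": [0, 0, 0], "gripper": 1},
    {"travel": [0, 0, 0], "rotation": [0, 0, 0], "gripper": 1},
    {"travel": [0, 0, 0], "rotation": [0, 0, 0], "gripper": 1},
    {"travel": [0, 0, 0], "rotation": [0, 0, 0], "gripper": 1},
    {"travel": [0, 0, 0], "rotation": [0, 0, 0], "gripper": 1},
    {"travel": [0, 0, 0], "rotation": [0, 0, 0], "gripper": 1},
    {"travel": [0, 0, 0], "rotation": [0, 0, 0], "gripper": 1}
  ]
}}

```text
clock: 7.3
tool_pos: [0.6699, 0.2416, 0.0115]
eef_rot: [[-0.095, 0.993, -0.07], [0.815, 0.118, 0.568], [0.572, -0.003, -0.82]]
force: [0.0, -0.3, 0.5]
grip_width: 0.0817
grasp_force: 0.0
```

Call:
{"fn": "servo_tool", "kwargs": {
  "targets": [
    {"travel": [0, 0, 0.01], "rotation": [0, 0, 0], "gripper": 1},
    {"travel": [0, 0, 0.018], "rotation": [0, 0, 0], "gripper": 1},
    {"travel": [0, 0, 0.025], "rotation": [0, 0, 0], "gripper": 1},
    {"travel": [0, 0, 0.031], "rotation": [0, 0, 0], "gripper": 1},
    {"travel": [0, 0, 0.036], "rotation": [0, 0, 0], "gripper": 1},
    {"travel": [0, 0, 0.037], "rotation": [0, 0, 0], "gripper": 1},
    {"travel": [0, 0, 0.037], "rotation": [0, 0, 0], "gripper": 1}
  ]
}}

```text
clock: 8.0
tool_pos: [0.6672, 0.2627, -0.019]
eef_rot: [[-0.095, 0.993, -0.07], [0.815, 0.118, 0.568], [0.572, -0.003, -0.82]]
force: [-0.1, -0.7, -0.4]
grip_width: 0.0945
grasp_force: 0.0
```

Call:
{"fn": "servo_tool", "kwargs": {
  "targets": [
    {"travel": [0, 0, 0.002], "rotation": [0, 0, 0], "gripper": 0},
    {"travel": [0, 0, 0.002], "rotation": [0, 0, 0], "gripper": 0},
    {"travel": [0, 0, 0.002], "rotation": [0, 0, 0], "gripper": 0},
    {"travel": [0, 0, 0.002], "rotation": [0, 0, 0], "gripper": 0},
    {"travel": [0, 0, 0.002], "rotation": [0, 0, 0], "gripper": 0},
    {"travel": [0, 0, 0.002], "rotation": [0, 0, 0], "gripper": 0},
    {"travel": [0, 0, 0.002], "rotation": [0, 0, 0], "gripper": 0}
  ]
}}

```text
clock: 8.7
tool_pos: [0.6673, 0.2637, -0.0204]
eef_rot: [[-0.095, 0.993, -0.07], [0.815, 0.118, 0.568], [0.572, -0.003, -0.82]]
force: [0.1, -0.2, 1.5]
grip_width: 0.0598
grasp_force: 30.0
```

Gripped: 59.8 mm opening at 30 N. Lift gently and check that the board stays level.

Call:
{"fn": "servo_tool", "kwargs": {
  "targets": [
    {"travel": [0.002, 0, -0.003], "rotation": [0, 0, 0], "gripper": 0},
    {"travel": [0.006, 0, -0.008], "rotation": [0, 0, 0], "gripper": 0},
    {"travel": [0.012, 0, -0.017], "rotation": [0, 0, 0], "gripper": 0},
    {"travel": [0.02, 0, -0.029], "rotation": [0, 0, 0], "gripper": 0},
    {"travel": [0.028, 0, -0.041], "rotation": [0, 0, 0], "gripper": 0},
    {"travel": [0.034, 0, -0.049], "rotation": [0, 0, 0], "gripper": 0},
    {"travel": [0.034, 0, -0.049], "rotation": [0, 0, 0], "gripper": 0}
  ]
}}

```text
clock: 9.4
tool_pos: [0.6688, 0.2641, 0.0418]
eef_rot: [[-0.098, 0.993, -0.067], [0.814, 0.118, 0.568], [0.572, 0.001, -0.82]]
force: [0.9, 0.9, -2.2]
grip_width: 0.0597
grasp_force: 30.0
```

```bash
cat >> h.py <<'E'
def held():
    s,c,T=wrist(); W=cloud(c,T); Rm=np.array(s["eef_rot"]);p=np.array(s["tool_pos"]);P=(W-p)@Rm
    f=c["frame"].astype(int); wood=(f[...,0]>150)&(f[...,0]-f[...,2]>40)
    m=wood&(np.abs(P[...,1])<.034)&(P[...,2]>-.09)&(P[...,2]<.15)
    k,l,st,_=cv2.connectedComponentsWithStats(m.astype(np.uint8)); i=1+np.argmax(st[1:,4]); Q=W[l==i]
    c0=np.median(Q,0); Q=Q[np.abs(Q[:,2]-c0[2])<.012]; u,_,vt=np.linalg.svd(Q-Q.mean(0),full_matrices=False); n=vt[2]*np.sign(vt[2][2])
    d=np.abs((Q-Q.mean(0))@n); Q=Q[d<.004]; n=np.linalg.svd(Q-Q.mean(0),full_matrices=False)[2][2]; n*=np.sign(n[2])
    r=rect(Q); a=np.radians(r[4]%180); xb=np.array([np.cos(a),np.sin(a)])
    print("clock",s["clock"],"held",st[i],r,"z",np.round(np.median(Q[:,2]),4),"pitch deg(+ inner end up)",np.round(-np.degrees(n[:2]@xb),2),"roll",np.round(np.degrees(n[:2]@[xb[1],-xb[0]]),2))
    # far end centre along xb
    s_=Q[:,:2]@xb; t_=Q[:,:2]@[-xb[1],xb[0]]; print("s range",np.percentile(s_,[.3,99.7]),"t mid",(t_.min()+t_.max())/2)
    return s,c,W,Q
E
python3 - <<'E'
from h import *
held(); s=ctrl.state(); print(s["tool_pos"],s["force"],s["grip_width"])
E
```

```text
clock 9.4 held [  263    49   120   251 25269] [665.9 283.8 139.7  59.4 -83. ] z 0.0934 pitch deg(+ inner end up) 0.04 roll -0.16
s range [0.1308995  0.26886461] t mid -0.6955666458048135
[0.66807179 0.26379021 0.04050905] [-0.09278898  0.29274167 -1.7101557 ] 0.05968599190121961
```

The board is held level (0.04° pitch), with its centre 54 mm ahead of the grasp point and its underside 24 mm below it. Next I lift it above the clamp and carry it over.

```bash
cat >> h.py <<'E'
SEAT=np.array([.539,-.154]); AZ=103.2
def gp(X,under,Y=0,off=.054,hz=.0243):
    a=np.radians(AZ); xs=np.array([np.cos(a),np.sin(a)]); ys=np.array([-xs[1],xs[0]])
    q=SEAT+(X-off)*xs+Y*ys; return np.array([q[0],q[1],under+hz])
E
python3 - <<'E'
from h import *
g0=np.array([.672,.230,.0897])
t,r,pt,Rt=plan(g0+[0,0,.265],97,35)
plan(gp(-.165,.33),AZ,35,p0=pt,R0=Rt)
E
```

```text
travel [ 0.1519 -0.0004 -0.2172] rot [ 0.08  0.11 -0.19]
travel [-0.4777 -0.1589 -0.334 ] rot [ 3.56 -0.   -5.08]
```

Call:
{"fn": "servo_tool", "kwargs": {
  "targets": [
    {"travel": [0.01, 0, -0.014], "rotation": [0, 0, 0], "gripper": 0},
    {"travel": [0.028, 0, -0.04], "rotation": [0, 0, 0], "gripper": 0},
    {"travel": [0.046, 0, -0.066], "rotation": [0, 0, 0], "gripper": 0},
    {"travel": [0.064, 0, -0.092], "rotation": [0, 0, 0], "gripper": 0},
    {"travel": [0.082, 0, -0.118], "rotation": [0, 0, 0], "gripper": 0},
    {"travel": [0.1, 0, -0.144], "rotation": [0, 0, 0], "gripper": 0},
    {"travel": [0.118, 0, -0.17], "rotation": [0, 0, 0], "gripper": 0},
    {"travel": [0.136, 0, -0.195], "rotation": [0, 0, 0], "gripper": 0},
    {"travel": [0.15, 0, -0.215], "rotation": [0, 0, 0], "gripper": 0},
    {"travel": [0.152, 0, -0.217], "rotation": [0, 0, 0], "gripper": 0}
  ]
}}

```text
clock: 10.45
tool_pos: [0.6692, 0.2644, 0.3084]
eef_rot: [[-0.099, 0.993, -0.065], [0.814, 0.119, 0.569], [0.572, 0.003, -0.82]]
force: [-0.1, -0.2, -2.3]
grip_width: 0.06
grasp_force: 30.0
```

Run:
```python
from h import *
s=ctrl.state();print(np.round(s["joints"],2),s["grip_width"])
plan(gp(-.165,.33),AZ,35)
```

```text
[-0.21  0.66  0.25  1.28 -0.78  1.37  0.34] 0.059971898382105523
travel [-0.48   -0.1584 -0.3317] rot [ 3.81  0.09 -5.13]
```

Call:
{"fn": "servo_tool", "kwargs": {
  "targets": [
    {"travel": [-0.012, -0.004, -0.008], "rotation": [0.1, 0, -0.2], "gripper": 0},
    {"travel": [-0.034, -0.011, -0.024], "rotation": [0.3, 0, -0.4], "gripper": 0},
    {"travel": [-0.06, -0.02, -0.042], "rotation": [0.5, 0, -0.7], "gripper": 0},
    {"travel": [-0.088, -0.029, -0.061], "rotation": [0.7, 0, -1], "gripper": 0},
    {"travel": [-0.116, -0.038, -0.08], "rotation": [0.9, 0, -1.3], "gripper": 0},
    {"travel": [-0.144, -0.048, -0.1], "rotation": [1.2, 0, -1.6], "gripper": 0},
    {"travel": [-0.172, -0.057, -0.119], "rotation": [1.4, 0, -1.9], "gripper": 0},
    {"travel": [-0.2, -0.066, -0.138], "rotation": [1.6, 0, -2.2], "gripper": 0},
    {"travel": [-0.228, -0.075, -0.158], "rotation": [1.8, 0, -2.5], "gripper": 0},
    {"travel": [-0.256, -0.084, -0.177], "rotation": [2, 0, -2.8], "gripper": 0}
  ]
}}

```text
clock: 11.45
tool_pos: [0.6197, -0.0572, 0.3009]
eef_rot: [[-0.14, 0.984, -0.107], [0.807, 0.176, 0.563], [0.573, -0.007, -0.819]]
force: [1.0, 0.6, -2.0]
grip_width: 0.0597
grasp_force: 30.0
```

Run:
```python
from h import *
s=ctrl.state();print(np.round(s["joints"],2),s["grip_width"])
plan(gp(-.165,.33),AZ,35)
```

```text
[ 0.23  0.72  0.29  1.2  -0.65  1.66  0.74] 0.05970259499786593
travel [-0.2153 -0.0867 -0.1551] rot [ 1.41  0.   -2.73]
```

Call:
{"fn": "servo_tool", "kwargs": {
  "targets": [
    {"travel": [-0.028, -0.011, -0.02], "rotation": [0.2, 0, -0.4], "gripper": 0},
    {"travel": [-0.056, -0.023, -0.04], "rotation": [0.4, 0, -0.7], "gripper": 0},
    {"travel": [-0.084, -0.034, -0.06], "rotation": [0.6, 0, -1], "gripper": 0},
    {"travel": [-0.112, -0.045, -0.081], "rotation": [0.8, 0, -1.4], "gripper": 0},
    {"travel": [-0.14, -0.056, -0.101], "rotation": [1, 0, -1.8], "gripper": 0},
    {"travel": [-0.168, -0.068, -0.121], "rotation": [1.2, 0, -2.2], "gripper": 0},
    {"travel": [-0.195, -0.079, -0.14], "rotation": [1.3, 0, -2.5], "gripper": 0},
    {"travel": [-0.21, -0.085, -0.151], "rotation": [1.4, 0, -2.7], "gripper": 0},
    {"travel": [-0.2155, -0.0867, -0.155], "rotation": [1.4, 0, -2.7], "gripper": 0},
    {"travel": [-0.2155, -0.0867, -0.155], "rotation": [1.4, 0, -2.7], "gripper": 0}
  ]
}}

```text
clock: 12.45
tool_pos: [0.5781, -0.3296, 0.3008]
eef_rot: [[-0.188, 0.975, -0.122], [0.799, 0.224, 0.558], [0.572, 0.007, -0.82]]
force: [-0.3, 0.5, -1.5]
grip_width: 0.0599
grasp_force: 30.0
```

Run:
```python
from h import *
s=ctrl.state();print(np.round(s["joints"],2),s["grip_width"])
plan(gp(-.165,.33),AZ,35)
plan(gp(-.165,.12),AZ,35)
held()
```

```text
[ 0.82  0.99 -0.48  0.63 -0.07  1.98  0.67] 0.05994481597920263
travel [-0.0013  0.0021 -0.0062] rot [0.49 0.14 0.01]
travel [-0.1214  0.0006  0.1661] rot [0.49 0.14 0.01]
clock 12.45 held [  263    72   121   228 24386] [ 572.9 -310.2  140.    59.8  -76.9] z 0.3523 pitch deg(+ inner end up) 0.01 roll -0.53
s range [-0.50175138 -0.36397954] t mid -0.487687219370441
```

Call:
{"fn": "servo_tool", "kwargs": {
  "targets": [
    {"travel": [-0.008, 0, 0.011], "rotation": [0, 0, 0], "gripper": 0},
    {"travel": [-0.022, 0, 0.031], "rotation": [0, 0, 0], "gripper": 0},
    {"travel": [-0.037, 0, 0.051], "rotation": [0.1, 0, 0], "gripper": 0},
    {"travel": [-0.052, 0, 0.071], "rotation": [0.2, 0, 0], "gripper": 0},
    {"travel": [-0.067, 0, 0.092], "rotation": [0.3, 0, 0], "gripper": 0},
    {"travel": [-0.082, 0, 0.112], "rotation": [0.4, 0, 0], "gripper": 0},
    {"travel": [-0.097, 0, 0.132], "rotation": [0.5, 0, 0], "gripper": 0},
    {"travel": [-0.11, 0, 0.15], "rotation": [0.5, 0, 0], "gripper": 0},
    {"travel": [-0.12, 0, 0.164], "rotation": [0.5, 0, 0], "gripper": 0},
    {"travel": [-0.121, 0.001, 0.166], "rotation": [0.5, 0, 0], "gripper": 0}
  ]
}}

```text
clock: 13.5
tool_pos: [0.5812, -0.3311, 0.0943]
eef_rot: [[-0.187, 0.973, -0.136], [0.799, 0.231, 0.555], [0.572, -0.004, -0.82]]
force: [-0.1, 1.4, -1.8]
grip_width: 0.0599
grasp_force: 30.0
```

Run:
```python
from h import *
st=ctrl.state();print(np.round(st["joints"],2),st["grip_width"])
s,c,W,Q=held()
cv2.imwrite("pics/w4.png",c["frame"][:,:,::-1])
# lower board top / base as the wrist sees them, in seat frame
a=np.radians(AZ); xs=np.array([np.cos(a),np.sin(a)]); ys=np.array([-xs[1],xs[0]])
S=np.dstack([(W[...,:2]-SEAT)@xs,(W[...,:2]-SEAT)@ys,W[...,2]])
def box(n,lo,hi):
    m=np.all((S>lo)&(S<hi),-1); P=S[m]
    if len(P)>30: print(n,len(P),"x",np.percentile(P[:,0],[1,99]).round(4),"y",np.percentile(P[:,1],[1,99]).round(4),"z",np.median(P[:,2]).round(4))
box("lower top",[-.09,-.05,.064],[.08,.05,.078])
box("pad/arm",[-.08,-.05,.1],[.08,.05,.2])
box("handle",[-.08,-.05,.2],[.0,.05,.33])
box("fence",[-.01,.02,.078],[.08,.07,.096])
plan(gp(-.165,.075),AZ,35)
```

```text
[ 0.84  1.13 -0.45  0.88 -0.02  1.63  0.78] 0.059929707081727804
clock 13.5 held [  263    15   121   285 26168] [ 576.4 -311.5  140.4   59.8  -76.4] z 0.1458 pitch deg(+ inner end up) 0.02 roll 0.15
s range [-0.50818382 -0.37004283] t mid -0.4869663506108374
lower top 2980 x [-0.0235  0.0719] y [-0.03    0.0471] z 0.0715
pad/arm 1771 x [-0.0483 -0.0237] y [-0.0141  0.0141] z 0.125
fence 768 x [-0.0059  0.0499] y [0.031  0.0496] z 0.089
travel [-0.028  -0.0018  0.0362] rot [-0.19  0.18  0.07]
```

View pics/w4.png

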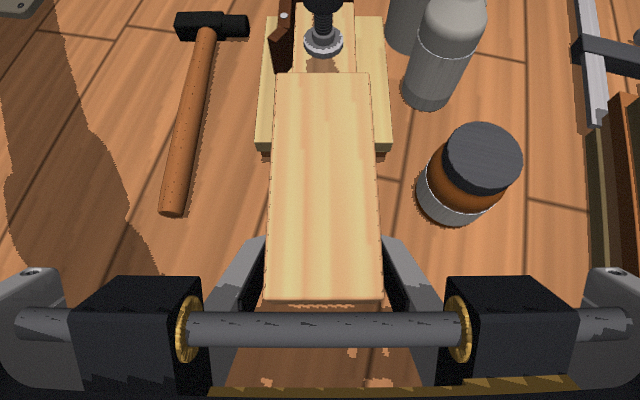

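The wrist view shows the held board aligned over the press's open end: its inner end is at v≈72, with the pad beyond at (322,45), and the jar and bottle clear to the right. In seat axes the board is at x = -0.162, y ≈ 0, 46 mm above the lower board. Now I go down 43 mm, in by 34 mm, then settle slowly.

Call:
{"fn": "servo_tool", "kwargs": {
  "targets": [
    {"travel": [-0.005, 0, 0.007], "rotation": [0, 0, 0], "gripper": 0},
    {"travel": [-0.013, 0, 0.019], "rotation": [0, 0, 0], "gripper": 0},
    {"travel": [-0.021, 0, 0.03], "rotation": [0, 0, 0], "gripper": 0},
    {"travel": [-0.0245, 0, 0.035], "rotation": [0, 0, 0], "gripper": 0},
    {"travel": [-0.0245, 0, 0.035], "rotation": [0, 0, 0], "gripper": 0},
    {"travel": [-0.0165, 0, 0.0405], "rotation": [0, 0, 0], "gripper": 0},
    {"travel": [-0.008, 0, 0.0465], "rotation": [0, 0, 0], "gripper": 0},
    {"travel": [0.0, 0, 0.052], "rotation": [0, 0, 0], "gripper": 0},
    {"travel": [0.0035, 0, 0.0545], "rotation": [0, 0, 0], "gripper": 0},
    {"travel": [0.0035, 0, 0.0545], "rotation": [0, 0, 0], "gripper": 0}
  ]
}}

```text
clock: 14.55
tool_pos: [0.5763, -0.2984, 0.0559]
eef_rot: [[-0.191, 0.973, -0.13], [0.8, 0.231, 0.553], [0.568, 0.002, -0.823]]
force: [-0.1, 0.1, -1.0]
grip_width: 0.0597
grasp_force: 30.0
```

```bash
cat >> h.py <<'E'
def rel(Q,W=None):
    a=np.radians(AZ); xs=np.array([np.cos(a),np.sin(a)]); ys=np.array([-xs[1],xs[0]])
    P=np.c_[(Q[:,:2]-SEAT)@xs,(Q[:,:2]-SEAT)@ys]; r=rect(P)
    print("in seat: x range",np.percentile(P[:,0],[.5,99.5]).round(4),"y",np.percentile(P[:,1],[.5,99.5]).round(4),"yaw",r[4], "rect",r[:4],"under z",np.round(np.median(Q[:,2])-.028,4))
E
python3 - <<'E'
from h import *
s,c,W,Q=held(); rel(Q); print(np.round(s["force"],2),s["grip_width"])
E
```

```text
clock 14.55 held [  263     0   120   300 27290] [ 571.1 -278.7  140.1   59.8  -76.4] z 0.1074 pitch deg(+ inner end up) -0.21 roll -0.2
s range [-0.47497611 -0.33676498] t mid -0.4895947564286509
in seat: x range [-0.1983 -0.061 ] y [-0.0321  0.0264] yaw 0.4 rect [-128.7   -2.8  140.1   59.8] under z 0.0794
[-0.1   0.11 -1.02] 0.059744836189887095
```

Call:
{"fn": "servo_tool", "kwargs": {
  "targets": [
    {"travel": [-0.001, -0.001, 0.0016], "rotation": [0, 0, 0], "gripper": 0},
    {"travel": [-0.002, -0.002, 0.0033], "rotation": [0, 0, 0], "gripper": 0},
    {"travel": [-0.003, -0.002, 0.0045], "rotation": [0, 0, 0], "gripper": 0},
    {"travel": [-0.004, -0.002, 0.0057], "rotation": [0, 0, 0], "gripper": 0},
    {"travel": [-0.004, -0.002, 0.0057], "rotation": [0, 0, 0], "gripper": 0},
    {"travel": [-0.004, -0.002, 0.0057], "rotation": [0, 0, 0], "gripper": 0}
  ]
}}

```text
clock: 15.2
tool_pos: [0.5741, -0.2992, 0.0482]
eef_rot: [[-0.19, 0.973, -0.13], [0.8, 0.231, 0.553], [0.569, 0.001, -0.823]]
force: [0.6, 1.1, -0.9]
grip_width: 0.0599
grasp_force: 30.0
```

Run:
```python
from h import *
s,c,W,Q=held(); rel(Q); print(np.round(s["force"],2),s["grip_width"])
```

```text
clock 15.2 held [  263     0   121   300 27127] [ 569.  -279.5  140.2   59.9  -76.5] z 0.0997 pitch deg(+ inner end up) -0.18 roll -0.19
s range [-0.47448989 -0.33616897] t mid -0.4879960777505761
in seat: x range [-0.1986 -0.0613] y [-0.0298  0.0286] yaw 0.3 rect [-129.    -0.5  140.2   59.9] under z 0.0717
[ 0.62  1.08 -0.86] 0.059876420065433075
```

Call:
{"fn": "servo_tool", "kwargs": {
  "targets": [
    {"travel": [-0.0003, 0, 0.0004], "rotation": [0, 0, 0], "gripper": 0},
    {"travel": [-0.0006, 0, 0.0008], "rotation": [0, 0, 0], "gripper": 0},
    {"travel": [-0.0008, 0, 0.0012], "rotation": [0, 0, 0], "gripper": 0},
    {"travel": [-0.0008, 0, 0.0012], "rotation": [0, 0, 0], "gripper": 0}
  ]
}}

```text
clock: 15.65
tool_pos: [0.5742, -0.2993, 0.0474]
eef_rot: [[-0.19, 0.973, -0.13], [0.8, 0.231, 0.554], [0.569, 0.001, -0.823]]
force: [0.3, -1.1, 2.5]
grip_width: 0.0598
grasp_force: 30.0
```

Run:
```python
from h import *
s,c,W,Q=held(); rel(Q); print(np.round(s["force"],2),np.round(s["wrist_torque"],2))
```

```text
clock 15.65 held [  263     0   121   300 27189] [ 569.1 -279.5  140.5   60.   -76.3] z 0.0992 pitch deg(+ inner end up) 0.17 roll -0.18
s range [-0.4762688  -0.33822957] t mid -0.48669232981691546
in seat: x range [-0.1987 -0.0614] y [-0.0299  0.0286] yaw 0.5 rect [-129.    -0.6  140.5   60. ] under z 0.0712
[ 0.32 -1.07  2.54] [-0.28  0.17  0.22]
```

Contact is confirmed: Fz rose by about 4 N and the board is flat at x = -0.129. Now I slide it in.

Call:
{"fn": "servo_tool", "kwargs": {
  "targets": [
    {"travel": [0.003, 0, 0.0021], "rotation": [0, 0, 0], "gripper": 0},
    {"travel": [0.008, 0, 0.0055], "rotation": [0, 0, 0], "gripper": 0},
    {"travel": [0.0135, 0, 0.0093], "rotation": [0, 0, 0], "gripper": 0},
    {"travel": [0.019, 0, 0.0131], "rotation": [0, 0, 0], "gripper": 0},
    {"travel": [0.0245, 0, 0.0169], "rotation": [0, 0, 0], "gripper": 0},
    {"travel": [0.0288, 0, 0.0199], "rotation": [0, 0, 0], "gripper": 0},
    {"travel": [0.0288, 0, 0.0199], "rotation": [0, 0, 0], "gripper": 0}
  ]
}}

```text
clock: 16.4
tool_pos: [0.5657, -0.2635, 0.0471]
eef_rot: [[-0.191, 0.973, -0.132], [0.799, 0.232, 0.555], [0.57, 0.001, -0.822]]
force: [0.5, 0.5, 0.7]
grip_width: 0.0601
grasp_force: 30.0
```

Run:
```python
from h import *
s,c,W,Q=held(); rel(Q); print(np.round(s["force"],2),np.round(s["wrist_torque"],2),np.round(s["joints"],2))
```

```text
clock 16.4 held [  263     8   121   292 25538] [ 560.7 -243.9  139.9   59.9  -76.4] z 0.099 pitch deg(+ inner end up) 0.42 roll -0.07
s range [-0.43868097 -0.30174459] t mid -0.4876296803434941
in seat: x range [-0.1621 -0.0262] y [-0.0299  0.0286] yaw 0.4 rect [-92.5  -0.6 139.9  59.9] under z 0.071
[0.5  0.53 0.72] [-0.07  0.09 -0.03] [ 0.84  1.09 -0.46  1.15 -0.02  1.39  0.76]
```

Call:
{"fn": "servo_tool", "kwargs": {
  "targets": [
    {"travel": [0.003, 0, 0.0021], "rotation": [0, 0, 0], "gripper": 0},
    {"travel": [0.008, 0, 0.0055], "rotation": [0, 0, 0], "gripper": 0},
    {"travel": [0.0135, 0, 0.0093], "rotation": [0, 0, 0], "gripper": 0},
    {"travel": [0.019, 0, 0.0131], "rotation": [0, 0, 0], "gripper": 0},
    {"travel": [0.0245, 0, 0.0169], "rotation": [0, 0, 0], "gripper": 0},
    {"travel": [0.03, 0, 0.0207], "rotation": [0, 0, 0], "gripper": 0},
    {"travel": [0.035, 0, 0.0242], "rotation": [0, 0, 0], "gripper": 0},
    {"travel": [0.037, 0, 0.0256], "rotation": [0, 0, 0], "gripper": 0},
    {"travel": [0.037, 0, 0.0256], "rotation": [0, 0, 0], "gripper": 0}
  ]
}}

```text
clock: 17.35
tool_pos: [0.5557, -0.2207, 0.0472]
eef_rot: [[-0.191, 0.973, -0.13], [0.8, 0.231, 0.554], [0.569, 0.001, -0.823]]
force: [1.1, -2.1, 5.3]
grip_width: 0.0598
grasp_force: 30.0
```

Run:
```python
from h import *
s,c,W,Q=held(); rel(Q); print(np.round(s["force"],2),np.round(s["wrist_torque"],2),np.round(s["joints"],2))
cv2.imwrite("pics/w5.png",c["frame"][:,:,::-1])
```

```text
clock 17.35 held [  263    48   121   252 20075] [ 550.8 -201.6  138.9   59.8  -76.5] z 0.0992 pitch deg(+ inner end up) 0.48 roll -0.02
s range [-0.3938539  -0.25756287] t mid -0.4885222529801313
in seat: x range [-0.1182  0.0169] y [-0.03    0.0286] yaw 0.3 rect [-49.   -0.6 138.9  59.8] under z 0.0712
[ 1.09 -2.14  5.29] [-0.22  0.1   0.04] [ 0.82  1.04 -0.48  1.28 -0.04  1.29  0.73]
```

View pics/w5.png

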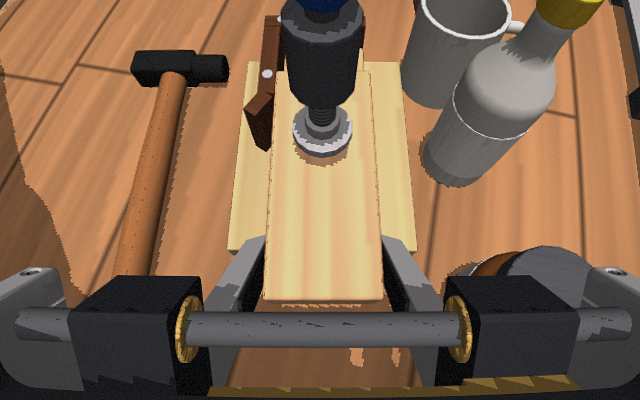

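The board is sliding in beside the fence (fence at u≈265), under the pad at (322,130), at x = -0.048. I'll continue most of the way in.

Call:
{"fn": "servo_tool", "kwargs": {
  "targets": [
    {"travel": [0.003, 0, 0.0019], "rotation": [0, 0, 0], "gripper": 0},
    {"travel": [0.008, 0, 0.0053], "rotation": [0, 0, 0], "gripper": 0},
    {"travel": [0.0135, 0, 0.009], "rotation": [0, 0, 0], "gripper": 0},
    {"travel": [0.019, 0, 0.0128], "rotation": [0, 0, 0], "gripper": 0},
    {"travel": [0.0245, 0, 0.0166], "rotation": [0, 0, 0], "gripper": 0},
    {"travel": [0.029, 0, 0.0197], "rotation": [0, 0, 0], "gripper": 0},
    {"travel": [0.032, 0, 0.0218], "rotation": [0, 0, 0], "gripper": 0},
    {"travel": [0.032, 0, 0.0218], "rotation": [0, 0, 0], "gripper": 0}
  ]
}}

```text
clock: 18.2
tool_pos: [0.5468, -0.1837, 0.0474]
eef_rot: [[-0.191, 0.973, -0.13], [0.801, 0.231, 0.553], [0.568, 0.001, -0.823]]
force: [0.1, -2.9, 5.7]
grip_width: 0.0595
grasp_force: 30.0
```

Run:
```python
from h import *
s,c,W,Q=held(); rel(Q); print(np.round(s["force"],2),np.round(s["wrist_torque"],2),np.round(s["joints"],2))
c=ctrl.camera("side"); im=c["frame"][160:340,230:430,::-1]; cv2.imwrite("pics/s2.png",cv2.resize(im,None,fx=3,fy=3,interpolation=cv2.INTER_CUBIC))
```

```text
clock 18.2 held [  263    77   121   223 12685] [ 542.3 -166.1  135.6   59.9  -76.5] z 0.0992 pitch deg(+ inner end up) 0.14 roll -0.04
s range [-0.35579688 -0.22840863] t mid -0.48856183743093295
in seat: x range [-0.0802  0.0449] y [-0.03    0.0289] yaw 0.3 rect [-12.6  -0.5 135.6  59.9] under z 0.0712
[ 0.12 -2.91  5.68] [-0.5   0.16  0.14] [ 0.81  1.   -0.49  1.39 -0.05  1.21  0.71]
```

View pics/s2.png

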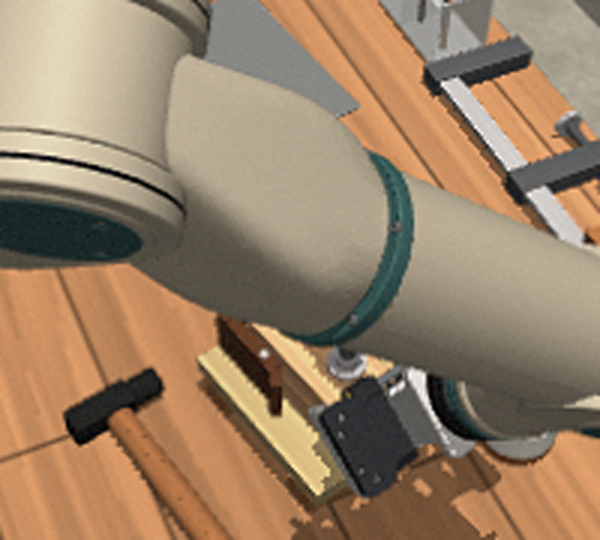

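The side view shows the forearm crossing over the press and hiding the handle, so I'll check its clearance before the last 11 mm.

Run:
```python
from h import *
h=np.array([.546,-.187]); b=np.array([.5165,-.058])
for n in("side","top"):
    W=cloud(ctrl.camera(n)).reshape(-1,3)
    for nm,q in(("handle",h),("bar",b)):
        d=np.hypot(*(W[:,:2]-q).T); 
        for r in (.03,.06,.1):
            m=(d<r)&(W[:,2]>.2)
            if m.any(): print(n,nm,r,m.sum(),np.percentile(W[m,2],[0,5,50,95,100]).round(3), W[m][np.argmin(W[m,2])].round(3))
s=ctrl.state();print(np.round(s["joint_efforts"],1),np.round(s["force"],1))
```

```text
side handle 0.1 89 [0.2   0.201 0.207 0.215 0.221] [ 0.485 -0.265  0.2  ]
top handle 0.03 164 [0.202 0.209 0.291 0.297 0.3  ] [ 0.545 -0.174  0.202]
top handle 0.06 164 [0.202 0.209 0.291 0.297 0.3  ] [ 0.545 -0.174  0.202]
top handle 0.1 637 [0.2   0.202 0.218 0.295 0.3  ] [ 0.582 -0.255  0.2  ]
top bar 0.03 44 [0.203 0.22  0.253 0.256 0.257] [ 0.51  -0.046  0.203]
top bar 0.06 44 [0.203 0.22  0.253 0.256 0.257] [ 0.51  -0.046  0.203]
top bar 0.1 44 [0.203 0.22  0.253 0.256 0.257] [ 0.51  -0.046  0.203]
[ -1.5 -60.   -8.8 -11.4  -1.7   1.1   0. ] [ 0.4 -2.3  7.3]
```

The top camera sees the handle and bar clear of the arm. Now the last few millimetres, slowly.

Call:
{"fn": "servo_tool", "kwargs": {
  "targets": [
    {"travel": [0.002, 0, 0.0013], "rotation": [0, 0, 0], "gripper": 0},
    {"travel": [0.004, 0, 0.0027], "rotation": [0, 0, 0], "gripper": 0},
    {"travel": [0.006, 0, 0.004], "rotation": [0, 0, 0], "gripper": 0},
    {"travel": [0.0074, 0, 0.005], "rotation": [0, 0, 0], "gripper": 0},
    {"travel": [0.0074, 0, 0.005], "rotation": [0, 0, 0], "gripper": 0}
  ]
}}

```text
clock: 18.9
tool_pos: [0.5449, -0.1759, 0.0474]
eef_rot: [[-0.191, 0.973, -0.129], [0.801, 0.23, 0.552], [0.567, 0.001, -0.824]]
force: [0.3, -4.3, 5.7]
grip_width: 0.0597
grasp_force: 30.0
```

Call:
{"fn": "servo_tool", "kwargs": {
  "targets": [
    {"travel": [0.0005, 0, 0.0003], "rotation": [0, 0, 0], "gripper": 0},
    {"travel": [0.001, 0, 0.0006], "rotation": [0, 0, 0], "gripper": 0},
    {"travel": [0.0015, 0, 0.0009], "rotation": [0, 0, 0], "gripper": 0},
    {"travel": [0.0015, 0, 0.0009], "rotation": [0, 0, 0], "gripper": 0}
  ]
}}

```text
clock: 19.3
tool_pos: [0.5446, -0.1745, 0.0474]
eef_rot: [[-0.19, 0.973, -0.129], [0.802, 0.23, 0.552], [0.567, 0.001, -0.824]]
force: [0.9, -4.7, 6.2]
grip_width: 0.0595
grasp_force: 30.0
```

Run:
```python
from h import *
s,c,W,Q=held(); rel(Q); print(np.round(s["force"],2),np.round(s["wrist_torque"],2))
```

```text
clock 19.3 held [  263   110   121   191 10235] [ 543.  -169.3  110.4   60.1  -76.4] z 0.0992 pitch deg(+ inner end up) 0.05 roll -0.03
s range [-0.34714253 -0.24326767] t mid -0.4879538276210885
in seat: x range [-0.0707  0.0311] y [-0.03    0.0291] yaw 0.4 rect [-15.8  -0.4 110.4  60.1] under z 0.0712
[ 0.89 -4.74  6.2 ] [-0.83  0.19  0.14]
```

Call:
{"fn": "servo_tool", "kwargs": {
  "targets": [
    {"travel": [0.0004, 0, 0.0003], "rotation": [0, 0, 0], "gripper": 0},
    {"travel": [0.0008, 0, 0.0006], "rotation": [0, 0, 0], "gripper": 0},
    {"travel": [0.0012, 0, 0.0008], "rotation": [0, 0, 0], "gripper": 0},
    {"travel": [0.0012, 0, 0.0008], "rotation": [0, 0, 0], "gripper": 0}
  ]
}}

```text
clock: 19.75
tool_pos: [0.5442, -0.1731, 0.0474]
eef_rot: [[-0.19, 0.973, -0.129], [0.802, 0.23, 0.552], [0.567, 0.001, -0.824]]
force: [-0.1, -5.2, 6.8]
grip_width: 0.0599
grasp_force: 30.0
```

Run:
```python
from h import *
s,c,W,Q=held(); rel(Q); print(np.round(s["force"],2),np.round(s["wrist_torque"],2))
```

```text
clock 19.75 held [ 263  115  121  186 9871] [ 543.2 -170.3  105.5   60.   -76.4] z 0.0992 pitch deg(+ inner end up) 0.04 roll -0.05
s range [-0.34578434 -0.24554561] t mid -0.48792305036798145
in seat: x range [-0.0693  0.0289] y [-0.03   0.029] yaw 0.4 rect [-16.8  -0.4 105.5  60. ] under z 0.0712
[-0.11 -5.25  6.84] [-0.84  0.12  0.13]
```

Call:
{"fn": "servo_tool", "kwargs": {
  "targets": [
    {"travel": [0.0004, 0, 0.0003], "rotation": [0, 0, 0], "gripper": 0},
    {"travel": [0.0008, 0, 0.0006], "rotation": [0, 0, 0], "gripper": 0},
    {"travel": [0.0012, 0, 0.0008], "rotation": [0, 0, 0], "gripper": 0},
    {"travel": [0.0012, 0, 0.0008], "rotation": [0, 0, 0], "gripper": 0}
  ]
}}

```text
clock: 20.2
tool_pos: [0.5439, -0.1717, 0.0474]
eef_rot: [[-0.19, 0.973, -0.129], [0.802, 0.23, 0.552], [0.567, 0.001, -0.824]]
force: [0.8, -5.2, 7.3]
grip_width: 0.0597
grasp_force: 30.0
```

Call:
{"fn": "servo_tool", "kwargs": {
  "targets": [
    {"travel": [0.0004, 0, 0.0003], "rotation": [0, 0, 0], "gripper": 0},
    {"travel": [0.0008, 0, 0.0006], "rotation": [0, 0, 0], "gripper": 0},
    {"travel": [0.0012, 0, 0.0008], "rotation": [0, 0, 0], "gripper": 0},
    {"travel": [0.0012, 0, 0.0008], "rotation": [0, 0, 0], "gripper": 0}
  ]
}}

```text
clock: 20.6
tool_pos: [0.5439, -0.1717, 0.0473]
eef_rot: [[-0.19, 0.973, -0.128], [0.803, 0.229, 0.55], [0.565, 0.002, -0.825]]
force: [0.9, -6.4, 7.1]
grip_width: 0.0599
grasp_force: 30.0
```

Run:
```python
from h import *
s,c,W,Q=held(); rel(Q); print(np.round(s["force"],2),np.round(s["wrist_torque"],2))
```

```text
clock 20.6 held [ 263  122  121  179 9445] [ 543.5 -171.1  100.9   59.9  -76.4] z 0.0992 pitch deg(+ inner end up) 0.05 roll -0.06
s range [-0.34438537 -0.24856996] t mid -0.4879846737414269
in seat: x range [-0.0678  0.0261] y [-0.03   0.029] yaw 0.4 rect [-17.7  -0.4 100.9  59.9] under z 0.0712
[ 0.92 -6.44  7.11] [-1.08  0.2   0.34]
```

Motion has stopped at the end stop. I give it a small confirming push, then a nudge toward the fence.

Call:
{"fn": "servo_tool", "kwargs": {
  "targets": [
    {"travel": [0.0008, 0, 0.0006], "rotation": [0, 0, 0], "gripper": 0},
    {"travel": [0.0012, -0.0005, 0.0006], "rotation": [0, 0, 0], "gripper": 0},
    {"travel": [0.0012, -0.001, 0.0006], "rotation": [0, 0, 0], "gripper": 0},
    {"travel": [0.0012, -0.001, 0.0006], "rotation": [0, 0, 0], "gripper": 0}
  ]
}}

```text
clock: 21.05
tool_pos: [0.5438, -0.1718, 0.0473]
eef_rot: [[-0.19, 0.974, -0.125], [0.804, 0.227, 0.549], [0.563, 0.003, -0.826]]
force: [3.7, -8.1, 7.0]
grip_width: 0.0596
grasp_force: 30.0
```

Run:
```python
from h import *
s,c,W,Q=held(); rel(Q); print(np.round(s["force"],2),np.round(s["wrist_torque"],2))
```

```text
clock 21.05 held [ 263  123  121  178 9408] [ 543.3 -171.5  100.1   60.1  -76.7] z 0.0992 pitch deg(+ inner end up) 0.05 roll -0.19
s range [-0.34178461 -0.24631883] t mid -0.4893066398132903
in seat: x range [-0.0677  0.0251] y [-0.0297  0.0293] yaw 0.1 rect [-18.   -0.2 100.1  60.1] under z 0.0712
[ 3.7  -8.14  7.03] [-1.34 -0.1   0.01]
```

The board is against both the stop and the fence, with yaw aligned to 0.1°. Release, opening fully.

Call:
{"fn": "servo_tool", "kwargs": {
  "targets": [
    {"travel": [-0.001, 0.0005, -0.0008], "rotation": [0, 0, 0], "gripper": 0},
    {"travel": [-0.001, 0.0005, -0.0008], "rotation": [0, 0, 0], "gripper": 0.9},
    {"travel": [-0.001, 0.0005, -0.0008], "rotation": [0, 0, 0], "gripper": 0.9},
    {"travel": [-0.001, 0.0005, -0.0008], "rotation": [0, 0, 0], "gripper": 0.9},
    {"travel": [-0.001, 0.0005, -0.0008], "rotation": [0, 0, 0], "gripper": 0.9},
    {"travel": [-0.001, 0.0005, -0.0008], "rotation": [0, 0, 0], "gripper": 0.9}
  ]
}}

```text
clock: 21.7
tool_pos: [0.5426, -0.1687, 0.0474]
eef_rot: [[-0.191, 0.973, -0.131], [0.8, 0.231, 0.554], [0.569, 0.001, -0.822]]
force: [-0.4, 0.3, 0.5]
grip_width: 0.0846
grasp_force: 0.0
```

Call:
{"fn": "servo_tool", "kwargs": {
  "targets": [
    {"travel": [0, 0, -0.01], "rotation": [0, 0, 0], "gripper": 0.9},
    {"travel": [0, 0, -0.03], "rotation": [0, 0, 0], "gripper": 0.9},
    {"travel": [0, 0, -0.06], "rotation": [0, 0, 0], "gripper": 0.9},
    {"travel": [0, 0, -0.09], "rotation": [0, 0, 0], "gripper": 0.9},
    {"travel": [0, 0, -0.12], "rotation": [0, 0, 0], "gripper": 0.9},
    {"travel": [0, 0, -0.13], "rotation": [0, 0, 0], "gripper": 0.9},
    {"travel": [0, 0, -0.13], "rotation": [0, 0, 0], "gripper": 0.9}
  ]
}}

```text
clock: 22.4
tool_pos: [0.5605, -0.2423, 0.1555]
eef_rot: [[-0.191, 0.973, -0.128], [0.802, 0.229, 0.552], [0.567, 0.003, -0.824]]
force: [0.8, 0.3, 0.2]
grip_width: 0.0847
grasp_force: 0.0
```

Run:
```python
from h import *
s,c,T=wrist(); W=cloud(c,T); cv2.imwrite("pics/w6.png",c["frame"][:,:,::-1]); print(s["clock"],s["grip_width"],np.round(s["joints"],2))
a=np.radians(AZ); xs=np.array([np.cos(a),np.sin(a)]); ys=np.array([-xs[1],xs[0]])
S=np.dstack([(W[...,:2]-SEAT)@xs,(W[...,:2]-SEAT)@ys,W[...,2]])
def box(n,lo,hi):
    m=np.all((S>lo)&(S<hi),-1); P=S[m]
    if len(P)>30: print(n,len(P),"x",np.percentile(P[:,0],[1,99]).round(4),"y",np.percentile(P[:,1],[1,99]).round(4),"z",np.median(P[:,2]).round(4))
box("top board",[-.09,-.05,.094],[.08,.04,.103])
box("end top",[-.09,-.02,.075],[-.05,.02,.094])
box("end low",[-.09,-.02,.048],[-.05,.02,.068])
box("pad",[-.06,-.03,.104],[-.015,.03,.122])
```

```text
22.4 0.08465041352757278 [ 0.84  0.94 -0.49  1.17 -0.07  1.49  0.7 ]
top board 4666 x [-0.0682  0.0666] y [-0.03   0.029] z 0.0992
end top 263 x [-0.0686 -0.0677] y [-0.0194  0.0194] z 0.0849
end low 225 x [-0.07   -0.0692] y [-0.0195  0.0196] z 0.0577
pad 584 x [-0.0483 -0.026 ] y [-0.0158  0.0146] z 0.117
```

View pics/w6.png

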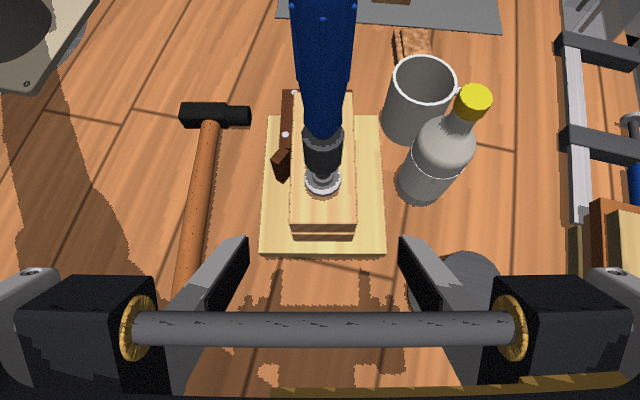

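The view shows the boards stacked flush: end faces at (322,232), differing by about 1.4 mm in depth, with y edges equal and the pad open above. Next I close the fingers, rise, and go upright over the handle.

Call:
{"fn": "servo_tool", "kwargs": {
  "targets": [
    {"travel": [0.012, 0, -0.018], "rotation": [0, 0, 0], "gripper": 0},
    {"travel": [0.028, 0, -0.041], "rotation": [0, 0, 0], "gripper": 0},
    {"travel": [0.045, 0, -0.066], "rotation": [0, 0, 0], "gripper": 0},
    {"travel": [0.062, 0, -0.09], "rotation": [0, 0, 0], "gripper": 0},
    {"travel": [0.08, 0, -0.115], "rotation": [0, 0, 0], "gripper": 0},
    {"travel": [0.096, 0, -0.14], "rotation": [0, 0, 0], "gripper": 0},
    {"travel": [0.096, 0, -0.14], "rotation": [0, 0, 0], "gripper": 0}
  ]
}}

```text
clock: 23.15
tool_pos: [0.5609, -0.2407, 0.327]
eef_rot: [[-0.194, 0.973, -0.128], [0.801, 0.232, 0.552], [0.567, 0.005, -0.824]]
force: [0.2, -1.0, 0.4]
grip_width: 0.0318
grasp_force: 0.0
```

Run:
```python
from h import *
s=ctrl.state();print(np.round(s["joints"],2),s["tool_pos"])
plan([.5464,-.186,.345+.019],AZ,0)
W=cloud(ctrl.camera("top")).reshape(-1,3); d=np.hypot(W[:,0]-.546,W[:,1]+.186); m=(d<.03)&(W[:,2]>.28)&(W[:,2]<.31); print(m.sum(),rect(W[m]),np.median(W[m,2]))
```

```text
[ 0.82  0.82 -0.51  0.95 -0.12  1.81  0.61] [ 0.56093357 -0.24071607  0.32700371]
travel [ 0.0336 -0.0016  0.051 ] rot [  0.21 -34.54   0.3 ]
106 [ 545.8 -184.7   26.6   24.6  -11.2] 0.29422098236924665
```

Call:
{"fn": "servo_tool", "kwargs": {
  "targets": [
    {"travel": [0.005, 0, 0.004], "rotation": [0, -5, 0], "gripper": 0},
    {"travel": [0.012, 0, 0.012], "rotation": [0, -11, 0.1], "gripper": 0},
    {"travel": [0.019, -0.001, 0.023], "rotation": [0.1, -17.5, 0.1], "gripper": 0},
    {"travel": [0.026, -0.001, 0.035], "rotation": [0.1, -24, 0.2], "gripper": 0},
    {"travel": [0.031, -0.0015, 0.045], "rotation": [0.2, -30, 0.3], "gripper": 0},
    {"travel": [0.0336, -0.0016, 0.051], "rotation": [0.2, -34.5, 0.3], "gripper": 0},
    {"travel": [0.0336, -0.0016, 0.051], "rotation": [0.2, -34.5, 0.3], "gripper": 0},
    {"travel": [0.0336, -0.0016, 0.051], "rotation": [0.2, -34.5, 0.3], "gripper": 0}
  ]
}}

```text
clock: 24.0
tool_pos: [0.5441, -0.1868, 0.3]
eef_rot: [[-0.228, 0.974, -0.007], [0.974, 0.228, 0.003], [0.004, -0.007, -1.0]]
force: [-0.4, -0.4, -0.8]
grip_width: 0.0004
grasp_force: 0.0
```

Run:
```python
from h import *
s,c,T=wrist();print(np.round(s["joints"],2),s["tool_pos"],s["grip_width"])
plan([.546,-.1855,.300+.019],AZ,0)
W=cloud(c,T).reshape(-1,3); d=np.hypot(W[:,0]-.546,W[:,1]+.186); m=(d<.03)&(W[:,2]>.283)&(W[:,2]<.305); print(m.sum(),rect(W[m]) if m.any() else 0,np.median(W[m,2]))
```

```text
[ 0.56  0.43 -0.43  1.52  0.18  1.24  0.34] [ 0.54407718 -0.18684156  0.30004112] 0.00044817265815157934
travel [0.0022 0.0025 0.0411] rot [-0.36 -0.22 -0.16]
1027 [ 546.1 -182.    26.6   22.    13.1] 0.29453472863801666
```

Call:
{"fn": "servo_tool", "kwargs": {
  "targets": [
    {"travel": [0.001, 0.001, 0.01], "rotation": [-0.3, -0.2, 0], "gripper": 0},
    {"travel": [0.002, 0.0025, 0.022], "rotation": [-0.3, -0.2, 0], "gripper": 0},
    {"travel": [0.0025, 0.0025, 0.032], "rotation": [-0.3, -0.2, 0], "gripper": 0},
    {"travel": [0.0025, 0.0025, 0.039], "rotation": [-0.3, -0.2, 0], "gripper": 0},
    {"travel": [0.0025, 0.0025, 0.042], "rotation": [-0.3, -0.2, 0], "gripper": 0},
    {"travel": [0.0025, 0.0025, 0.045], "rotation": [-0.3, -0.2, 0], "gripper": 0},
    {"travel": [0.0025, 0.0025, 0.048], "rotation": [-0.3, -0.2, 0], "gripper": 0},
    {"travel": [0.0025, 0.0025, 0.05], "rotation": [-0.3, -0.2, 0], "gripper": 0},
    {"travel": [0.0025, 0.0025, 0.05], "rotation": [-0.3, -0.2, 0], "gripper": 0}
  ]
}}

```text
clock: 24.95
tool_pos: [0.5468, -0.1841, 0.2515]
eef_rot: [[-0.227, 0.974, 0.002], [0.974, 0.227, -0.001], [-0.001, 0.002, -1.0]]
force: [-0.6, -0.7, -0.1]
grip_width: 0.001
grasp_force: 0.2
```

Call:
{"fn": "servo_tool", "kwargs": {
  "targets": [
    {"travel": [0, 0, 0.0015], "rotation": [0, 0, 0], "gripper": 0},
    {"travel": [0, 0, 0.003], "rotation": [0, 0, 0], "gripper": 0},
    {"travel": [0, 0, 0.0045], "rotation": [0, 0, 0], "gripper": 0},
    {"travel": [0, 0, 0.006], "rotation": [0, 0, 0], "gripper": 0}
  ]
}}

```text
clock: 25.35
tool_pos: [0.5471, -0.1841, 0.2458]
eef_rot: [[-0.227, 0.974, 0.002], [0.974, 0.227, -0.001], [-0.001, 0.002, -1.0]]
force: [-5.1, 0.4, 16.0]
grip_width: 0.0007
grasp_force: 8.2
```

Run:
```python
from h import *
s,c,T=wrist();print(s["clock"],s["force"],s["tool_pos"],s["grip_width"])
im=[c["frame"][:,:,::-1]]
cv2.imwrite("pics/w7.png",im[0])
t=ctrl.camera("top");W=cloud(t).reshape(-1,3)
d=np.hypot(W[:,0]-.5165,W[:,1]+.0575)
P=W[(W[:,2]>.1)&(W[:,2]<.2)&(np.hypot(W[:,0]-.53,W[:,1]+.12)<.025)];print("arm top",np.median(P[:,2]),len(P))
d0=pickle.load(open("d0.pkl","rb"));W=cloud(d0["top"]).reshape(-1,3)
P=W[(W[:,2]>.1)&(W[:,2]<.2)&(np.hypot(W[:,0]-.53,W[:,1]+.12)<.025)];print("arm top start",np.median(P[:,2]),len(P))
```

```text
25.35 [-5.09452301  0.40735824 15.96077104] [ 0.54705362 -0.18406848  0.24579808] 0.0007436564867269649
arm top 0.1713389059806984 163
arm top start 0.1840117100317573 133
```

View pics/w7.png

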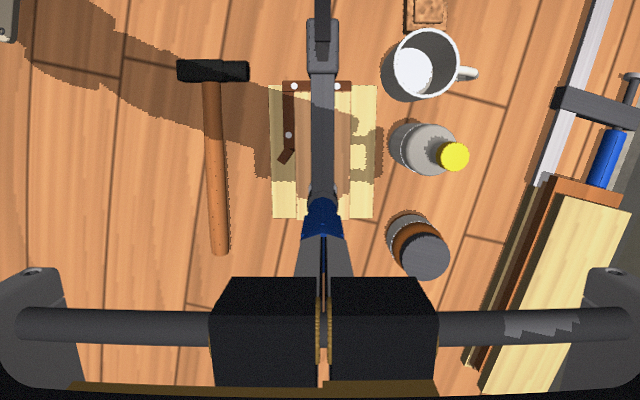

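The arm has moved down 12.7 mm and Fz is 16 N, so the pad is probably seated. One small extra push to confirm.

Call:
{"fn": "servo_tool", "kwargs": {
  "targets": [
    {"travel": [0, 0, 0.001], "rotation": [0, 0, 0], "gripper": 0},
    {"travel": [0, 0, 0.0015], "rotation": [0, 0, 0], "gripper": 0},
    {"travel": [0, 0, 0.0015], "rotation": [0, 0, 0], "gripper": 0}
  ]
}}

```text
clock: 25.75
tool_pos: [0.5471, -0.1841, 0.2458]
eef_rot: [[-0.227, 0.974, 0.003], [0.974, 0.227, -0.002], [-0.002, 0.003, -1.0]]
force: [-5.0, -1.2, 14.3]
grip_width: 0.0007
grasp_force: 7.2
```

It's stalled, so the pad is down. Retreat upward and check.

Call:
{"fn": "servo_tool", "kwargs": {
  "targets": [
    {"travel": [0, 0, -0.003], "rotation": [0, 0, 0], "gripper": 0},
    {"travel": [0, 0, -0.015], "rotation": [0, 0, 0], "gripper": 0},
    {"travel": [0, 0, -0.04], "rotation": [0, 0, 0], "gripper": 0},
    {"travel": [0, 0, -0.06], "rotation": [0, 0, 0], "gripper": 0},
    {"travel": [-0.03, 0, -0.07], "rotation": [0, 0, 0], "gripper": 0},
    {"travel": [-0.07, 0, -0.07], "rotation": [0, 0, 0], "gripper": 0},
    {"travel": [-0.11, 0, -0.07], "rotation": [0, 0, 0], "gripper": 0},
    {"travel": [-0.14, 0, -0.07], "rotation": [0, 0, 0], "gripper": 0},
    {"travel": [-0.14, 0, -0.07], "rotation": [0, 20, 0], "gripper": 0},
    {"travel": [-0.14, 0, -0.07], "rotation": [0, 20, 0], "gripper": 0}
  ]
}}

```text
clock: 26.75
tool_pos: [0.5795, -0.3195, 0.3165]
eef_rot: [[-0.22, 0.973, -0.063], [0.929, 0.229, 0.292], [0.298, 0.006, -0.954]]
force: [1.1, -0.5, -0.2]
grip_width: 0.0
grasp_force: 0.0
```

Run:
```python
from h import *
s,c,T=wrist(); W=cloud(c,T)
a=np.radians(AZ); xs=np.array([np.cos(a),np.sin(a)]); ys=np.array([-xs[1],xs[0]])
def seg(W):
    S=np.dstack([(W[...,:2]-SEAT)@xs,(W[...,:2]-SEAT)@ys,W[...,2]])
    def box(n,lo,hi):
        m=np.all((S>lo)&(S<hi),-1); P=S[m]
        if len(P)>5: print(n,len(P),"x",np.percentile(P[:,0],[1,99]).round(4),"y",np.percentile(P[:,1],[1,99]).round(4),"z",np.percentile(P[:,2],[5,50,95]).round(4))
    box("top board",[-.09,-.05,.094],[.08,.03,.1025])
    box("end top",[-.09,-.02,.078],[-.05,.02,.094]); box("end low",[-.09,-.02,.048],[-.05,.02,.066])
    box("side top",[-.06,-.05,.075],[.06,-.02,.094]); box("side low",[-.06,-.05,.048],[.06,-.02,.066])
    box("pad",[-.06,-.03,.1025],[-.015,.03,.125]); box("handle",[-.06,-.03,.25],[-.01,.03,.31])
print("wrist",s["clock"]);seg(W)
for n in("top","side"): print(n);seg(cloud(ctrl.camera(n)))
```

```text
wrist 26.75
top board 2181 x [-0.0679  0.0688] y [-0.0295  0.029 ] z [0.0978 0.0993 0.1008]
end top 59 x [-0.0683 -0.0675] y [-0.0192  0.0187] z [0.0814 0.0841 0.0907]
end low 59 x [-0.0697 -0.0687] y [-0.0191  0.0191] z [0.0487 0.0561 0.0629]
pad 219 x [-0.0472 -0.0283] y [-0.0158  0.0148] z [0.104  0.1056 0.1132]
handle 1225 x [-0.0474 -0.0216] y [-0.0123  0.0124] z [0.2548 0.2824 0.2841]
top
top board 542 x [-0.066   0.0708] y [-0.0296  0.0296] z [0.0957 0.099  0.1018]
pad 20 x [-0.0579 -0.0211] y [-0.0252  0.0265] z [0.1028 0.1047 0.1082]
handle 117 x [-0.0432 -0.0188] y [-0.0123  0.0126] z [0.2568 0.282  0.286 ]
side
top board 805 x [-0.0705  0.0676] y [-0.0271  0.0299] z [0.0958 0.0989 0.1015]
end top 46 x [-0.0719 -0.0691] y [-0.019  0.019] z [0.0784 0.0874 0.0935]
end low 46 x [-0.0742 -0.0703] y [-0.0192  0.0185] z [0.0495 0.0569 0.0643]
pad 94 x [-0.0527 -0.0216] y [-0.013   0.0159] z [0.1029 0.1054 0.1219]
handle 219 x [-0.05   -0.0236] y [-0.0108  0.0144] z [0.2536 0.2771 0.2841]
```

The handle top is at 0.2826, which puts the pad underside at 0.099, on the board top (0.099). The ends are flush within about 1.3 mm. Handing in.

```bash
python3 -c "
from cell import ctrl
print(ctrl.close_job())"
```

```text
the job is handed in; nothing more can be done
None
```

The matching 140 mm board is in the press against the stop and fence, flush with the lower board to about 1.3 mm, with the clamp pad down on it. I handed the job in at about 27 s and got no verdict back.

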